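# Set the end stop of the tub-labelling jig in its hidden index groove

## Robot

A 6-joint arm with a two-finger parallel gripper is mounted at the origin on the work surface. World frame = base frame: x ahead of the robot, y to its left, z up, the work surface at z = 0. Lengths are in m, angles in rad, forces in N, time in s.
With the tool pointing down it reaches from about 0.25 to 0.775 m from the base axis. Payload 8.9 kg.
Tool frame: the origin (TCP) lies between the finger pads; the fingertips stand tips_ahead ahead of it and the grasp point (between the pads) lies 6 mm ahead of it (tips_ahead is the distance from the TCP to the fingertips, in m); z points along the fingers, y is the line along which they close (so a half turn about z gives the same grasp; the last joint's range is limited). The gripper opens to 85 mm and grips with 20 to 120 N. Pads are 22 mm wide; open, the fingers measure 114 mm over their backs; the gripper's body (76 mm by 85 mm) begins 54 mm behind the grasp point. The pads swing forward as they close: fully open they stand 13 mm farther back than shut.
Start: joints at [1.146, 0.291, -0.153, 1.127, 0, 1.431], TCP at [0.148, 0.504, 0.228] pointing down, gripper open.
Joint ranges: [-2.52, 2.52], [-0.91, 1.74], [-1.3, 1.37], [-1.96, 2.02], [-1.52, 1.47], [-3.14, 3.14]. Speed limits (rad/s): [2.22, 2.22, 2.79, 3.14, 3.14, 3.14].

## Interface

Orientations are given as [roll, pitch, yaw] about the fixed x, y, z axes, in that order (R = Rz(yaw) Ry(pitch) Rx(roll)).
In Python, from plant import sense, camera, camera_params, close_job, silhouettes, tips_ahead gives the robot as it stands.
- The arm moves only by the tool drive_tool, never from a script. Its argument "rows" is a list of rows, each an object of numbers: "x", "y", "z": the shift along the tool's x, y, z in m; "wx", "wy", "wz": the turn, a rotation vector about the tool's x, y, z in rad; "grip": the opening in per cent of the stroke, from 0 (shut) to 100 (fully open). A call has 1 to 8 rows; each row is the pose to reach, as a shift and turn from the pose commanded when the call began, along the tool's axes at that moment; what a row does not reach only later rows make up. A row lasts 1/12 s, in which the tool goes at most 41.7 mm and 7.16 degrees, less where a joint would pass 70% of its speed; a pose out of reach is approached as far as the arm can. A call with a gripper value outside its range is refused whole. The fingers move at their own pace and stop on an object; "squeeze" is the grip in N (left out, the last holds). Time passes only in rows, so rows that repeat a pose let the fingers close. It gives the time, the measured TCP pose, the force, the opening and the grip force at its end, in the units of the state.
- sense(): the state, without advancing time (a new reading comes with each control period).
- camera(name): name is "scene" or "top" or "wrist"; returns the picture (400x640x3 uint8, red, green, blue); there is no depth.
- camera_params(name): a dict with "intrinsics" (3x3 intrinsics, pixels), "distortion" ([k1, k2, p1, p2, k3] as OpenCV has them; the pictures are not rectified), "world_from_camera" (4x4, takes a point from camera to world coordinates); the wrist camera has in their place "tool_from_camera" (4x4, takes a point from camera to tool coordinates, whose origin is the TCP and whose axes are the flange's). Camera axes: x right, y down, z forward; pixel columns grow to the right and rows downward; lengths in m; the calibration is good to about 2 mm. A picture is of the moment at which its call begins: read the wrist's pose just before it. camera_params takes no time and is no camera call.
- close_job(): hands the job in; it is judged then, once.
Trained networks look in the newest picture that a camera, given by its name, has taken for a name from the list of things; names that differ only in an ending like _2 or _b are one class to them, and where a whole thing is asked for, a point or a joint stands for the part that bears it (a point fixed in the world has none). Each returns a list of dicts, best first, with "confidence" (0 to 1); they miss things now and then, are a little off and sometimes report something else, mostly with a low value. They report only what shows in the picture. A call takes as long as a camera call. They do not tell look-alikes from the thing itself.
- silhouettes(camera, label): "mask" (400x640 bool, what is visible of it) and "uv" ([column, row] in pixels, amid what is visible of it).
The state is a dict: "time": time; "joint_positions": joint angles; "joint_velocities": joint speeds; "tau": joint torques, N m; "position": TCP position; "ee_rot": TCP orientation; "force": force on the tool from outside, world axes, zero at the start; "wrist_torque": the same for the moment, N m; "opening": finger opening in m; "grasp_force": force on a finger pad.
Only numpy, scipy, OpenCV 4.12 (cv2) and the standard library are available. Lean on these libraries where they do the work, as an engineer would, in place of code of your own. Each camera call takes 0.05 s, during which the arm holds its last target. There are 200 camera calls.

## Task

Set the end stop in the labelling jig: near one end of the rail bring its tongue under the cover and its tooth lightly onto the rail, then, holding it upright, slide it along the rail until the tooth drops into the groove hidden under there. Stop there, let it sit flat on the deck, square to the cover, and let go. Work gently (the stop must never bear on the jig with more than about 30 N) and leave the tubs and the tape roll where they are.

Things in the scene. Friction and masses are not known exactly. Their poses are not given: they have to be found in the camera images.
- jig: Low stainless labelling jig fixed on the bench. Frame (mm): x points into the cover (to the back), y along the cover, z up; origin on the bench under the middle of the cover's front edge. Flat deck x = -155 to 75, y = -170 to 170, top at z = 30. A label reel (to z = 100) stands behind the cover at x = 75 to 145, y = 70 to 160
- cover_edge (a point): middle of the cover's front lower edge, jig (0, 0, 65) mm. The flat sheet cover spans x = 0 to 75, y = -170 to 170 over the deck's back: underside at z = 65, top z = 68 (screw heads to 73); closed at the back (inner face x = 72) and at both ends (inner faces y = -165, +165), open only to the front
- rail_middle (a point): on the top of the index rail under the cover, jig (35, 0, 42) mm. The rail, x = 14 to 56, is rigid, its flat top at z = 42. One groove, 12 mm wide in y, x = 20 to 50, straight walls, is cut 12 mm deep down to the deck, blind to the front so it is not seen. Its middle lies anywhere from y = -48 to +48; it is not measured and must be felt
- stop: Loose end stop, 0.24 to 0.39 kg, standing level on the bench. Frame (mm): x forward along its tongue, z up, origin under the middle of its foot. Aluminium foot 60 x 50 x 6. White plastic block on it, x = -16 to 28, y = -9 to 9, up to z = 90: the handle. Tooth on the rail: foot 7 above the deck; tooth in the groove: foot flat on the deck, origin at the jig's z = 30
- stop_tongue (a point): middle of the front end of the tongue, stop (78, 0, 17) mm. The aluminium tongue is 30 mm wide in y, z = 14 to 20, and reaches forward from the block
- stop_tooth (a point): lowest point of the steel tooth under the tongue's end, at its middle: stop (67, 0, 5) mm. The tooth is 9 mm wide in y, x = 58 to 76, with a rounded nose (radius 4.5). It belongs at the jig's x = 35 with both x axes parallel (block's front 4 mm before the cover); up to 6 mm short or 4 mm beyond (block touching the cover) still goes in
- stop_grip (a point): where to pinch the block, stop (6, 0, 72) mm, fingers closing along the stop's y on its 18 mm; gripped there, fingertips reaching 19 mm lower still pass above the cover
- tub_a: lidded round tub, 100 mm across, 36 mm high, loose on the bench, origin under its middle; leave alone
- tub_b: a second such tub; leave alone
- tape: roll of tape lying flat, 90 mm across, 24 mm high, origin under its middle; leave alone
Not all that is in view belongs to the job. There is more than one size of the stop; the job needs the smallest.

How it is judged:
On the way, in this order (a step that is already met when the one before it is completed fails the run):
1. the stop's tooth rests on the rail's top under the cover, more than 56 mm to one side of the rail's middle, where there is no groove (x of stop_tooth in the frame of jig between 0.02 and 0.05 m and z of stop_tooth in the frame of jig between 0.0405 and 0.046 m and contact force between stop and jig above 0.3 N and (y of stop_tooth in the frame of jig above 0.056 m or y of stop_tooth in the frame of jig below -0.056 m)), for 0.1 s.
2. the tooth has dropped into the groove and the foot is flat on the deck (x of stop_tooth in the frame of jig between 0.02 and 0.05 m and z of stop_tooth in the frame of jig below 0.0375 m), for 0.2 s.
At the end, for the whole second after the job is handed in: the stop stands still on the deck, foot flat (origin within 2.5 mm of the deck's top, leaning less than 0.05 rad), its tooth in the groove under the cover (tooth's lowest point below 37.5 mm and between 20 and 50 mm in the jig's x), its x axis within 0.14 rad (8 degrees) of the jig's x, let go (all of step 2 and z of stop in the frame of jig between 0.0275 and 0.0325 m and angle between stop's own z axis and vertical below 0.05 rad and angle between the x axis of stop and the x axis of jig, either way round below 0.14 rad and linear speed of stop below 0.01 m/s); the robot touches nothing.
It fails at once if the stop bears on the jig with more than 30 N (contact force between stop and jig above 30 N).
It fails at once if a tub or the tape roll is moved more than 15 mm (distance of any of tub_a, tub_b, tape from where it was at the start of the episode above 0.015 m).
It also fails if it takes over 72 s, if anything falls off the work surface, if the arm or the gripper's body presses on something with over 40 N, if the wrist force passes 120 N, or if a joint passes its speed limit or range.

## Working session

There is one attempt and no reset: what is moved stays moved. The work goes in short steps, Python scripts to look and compute and a tool call to move; the robot and the scene stay as the last step left them, time stands still between calls to the robot, and variables do not carry over. Pictures are saved under pics/ and viewed, at most 10 in all, crops included, and the job is handed in when it is done.

Besides the shell and the picture viewer there is one more tool, called after "Call:" by a JSON object that holds its "method" and its "body", one argument or row to a line. drive_tool: Moves the arm, as the interface text tells. Its arguments: {"type":"object","properties":{"rows":{"type":"array","items":{"type":"object","properties":{"x":{"type":"number"},"y":{"type":"number"},"z":{"type":"number"},"wx":{"type":"number"},"wy":{"type":"number"},"wz":{"type":"number"},"grip":{"type":"number"}}}},"squeeze":{"type":"number"}},"required":["rows"]}

```bash
ls; mkdir -p pics
python3 - <<'E'
from plant import *
import cv2,numpy as np
s=sense();print({k:np.round(v,3).tolist() for k,v in s.items()})
try: print(tips_ahead() if callable(tips_ahead) else tips_ahead)
except Exception as e: print(e)
for n in("scene","top"):
    im=camera(n);cv2.imwrite(f"pics/{n}0.png",im[:,:,::-1])
    p=camera_params(n);print(n,{k:np.round(v,4).tolist() for k,v in p.items()})
    for l in("jig","stop","tub_a","tape"):
        for d in silhouettes(n,l): print(n,l,round(d["confidence"],2),np.round(d["uv"]),d["mask"].sum())
p=camera_params("wrist");print({k:np.round(v,4).tolist() for k,v in p.items()})
E
```

```text
pics
{'time': 0.0, 'joint_positions': [1.146, 0.291, -0.154, 1.127, -0.0, 1.432], 'joint_velocities': [0.002, 0.001, 0.0, 0.002, -0.0, 0.0], 'tau': [0.002, -53.715, 33.136, 0.016, -0.0, -0.0], 'position': [0.148, 0.503, 0.227], 'ee_rot': [-3.14, -0.0, 2.856], 'force': [0.095, -0.202, -1.039], 'wrist_torque': [0.001, -0.025, 0.014], 'grasp_force': 0.0, 'opening': 0.085}
0.025
scene {'intrinsics': [[480.9892, 0.0, 319.5656], [0.0, 480.9892, 197.1899], [0.0, 0.0, 1.0]], 'distortion': [0.0422, 0.0, 0.0, 0.0, 0.0], 'world_from_camera': [[-0.4613, 0.4864, -0.7421, 1.5033], [0.8871, 0.2665, -0.3768, 0.4404], [0.0145, -0.8321, -0.5544, 0.8818], [0.0, 0.0, 0.0, 1.0]]}
scene jig 0.93 [333. 238.] 7624
scene jig 0.16 [257. 203.] 473
scene stop 0.83 [244. 154.] 680
scene stop 0.73 [288. 169.] 685
scene stop 0.58 [259. 200.] 475
scene tub_a 0.66 [229. 222.] 722
scene tub_a 0.57 [449. 248.] 892
scene tape 0.63 [444. 296.] 702
top {'intrinsics': [[386.1046, 0.0, 314.104], [0.0, 386.1046, 199.0805], [0.0, 0.0, 1.0]], 'distortion': [0.0205, 0.0, 0.0, 0.0, 0.0], 'world_from_camera': [[0.0083, -0.9891, 0.1472, 0.244], [-1.0, -0.0079, 0.0036, -0.0848], [-0.0024, -0.1472, -0.9891, 1.2777], [0.0, 0.0, 0.0, 1.0]]}
top jig 0.65 [294. 170.] 8153
top stop 0.79 [388. 248.] 872
top stop 0.75 [381. 189.] 413
top tub_a 0.95 [384. 146.] 726
top tape 0.75 [201. 151.] 284
{'intrinsics': [[290.6775, 0.0, 319.9035], [0.0, 290.6775, 201.7028], [0.0, 0.0, 1.0]], 'distortion': [0.0133, 0.0, 0.0, 0.0, 0.0], 'tool_from_camera': [[0.0002, -0.9495, -0.3139, 0.0802], [1.0, -0.0001, 0.0009, -0.0001], [-0.0009, -0.3139, 0.9495, -0.1468], [0.0, 0.0, 0.0, 1.0]]}
```

```bash
python3 -c "
import cv2
a=cv2.imread('pics/scene0.png')[110:360,180:500];b=cv2.imread('pics/top0.png')[80:330,150:470]
cv2.imwrite('pics/a.png',cv2.resize(a,None,fx=2.4,fy=2.4,interpolation=2));cv2.imwrite('pics/b.png',cv2.resize(b,None,fx=2.4,fy=2.4,interpolation=2))"
```

```text
(no output)
```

View pics/a.png

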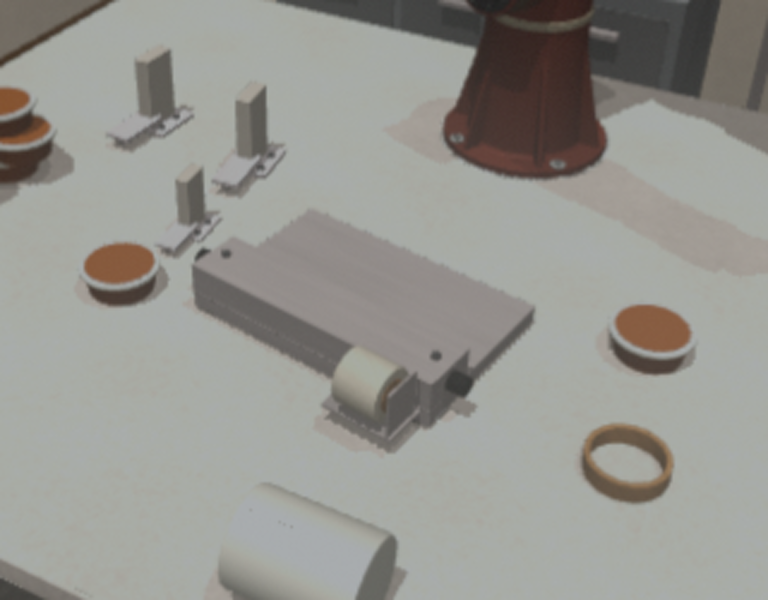

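View pics/b.png

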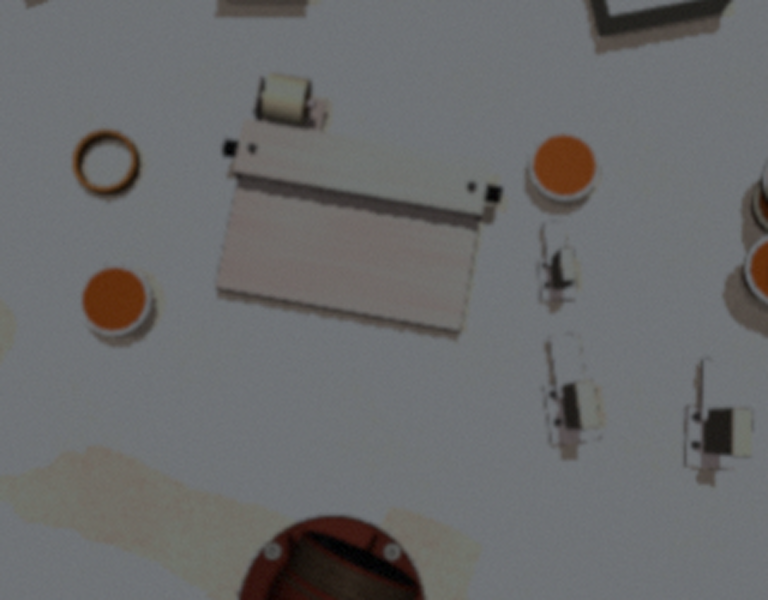

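The smallest stop is at top (383,190) and scene (259,200), right of the jig and near a tub. The jig is at top (294,170), with its cover towards +x and its reel to the left. Next I'll fit the poses from the silhouettes.

```bash
cat > h.py <<'E'
from plant import *
import cv2,numpy as np
from scipy.optimize import minimize
from scipy.spatial.transform import Rotation as R
def box(a,b,c,d,e,f): return np.array([[x,y,z] for x in(a,b) for y in(c,d) for z in(e,f)])/1000.
JIG=[box(-155,75,-170,170,0,30),box(0,75,-170,170,30,68)]
REEL=[box(75,145,70,160,0,100),box(10,65,-200,200,30,68)]
STOP=[box(-30,30,-25,25,0,6),box(-16,28,-9,9,6,90),box(28,78,-15,15,14,20),box(58,76,-4.5,4.5,5,14)]
def cam(n):
    p=camera_params(n)
    if n=="wrist":
        s=sense();T=np.eye(4);T[:3,:3]=R.from_euler('xyz',s["ee_rot"]).as_matrix();T[:3,3]=s["position"]
        M=T@np.array(p["tool_from_camera"])
    else: M=np.array(p["world_from_camera"])
    return np.array(p["intrinsics"]),np.array(p["distortion"]),M
def proj(c,P):
    K,D,M=c;Mi=np.linalg.inv(M);r=cv2.Rodrigues(Mi[:3,:3])[0]
    return cv2.projectPoints(np.asarray(P,float).reshape(-1,1,3),r,Mi[:3,3],K,D)[0].reshape(-1,2)
def place(q,P,z0=0):
    c,s=np.cos(q[2]),np.sin(q[2]);return P@np.array([[c,-s,0],[s,c,0],[0,0,1]]).T+[q[0],q[1],z0]
def ren(c,q,boxes,z0=0):
    m=np.zeros((1600,2560),np.uint8)
    for b in boxes:
        h=cv2.convexHull((proj(c,place(q,b,z0))*4+1.5).astype(np.float32));cv2.fillConvexPoly(m,np.round(h).astype(np.int32),1)
    return cv2.resize(m.astype(np.float32),(640,400),interpolation=cv2.INTER_AREA)
def cost(q,obs,boxes,ign=None,z0=0):
    t=0
    for c,m in obs:
        r=ren(c,q,boxes,z0);w=1
        if ign: w=1-np.maximum(0,ren(c,q,ign,z0)-r)
        t+=(w*abs(r-m)).sum()/m.sum()
    return t/len(obs)
def fit(q0,obs,boxes,ign=None,z0=0):
    S=np.array(q0)+np.array([[0,0,0],[.02,0,0],[0,.02,0],[0,0,.15]])
    for _ in range(2):
        r=minimize(cost,q0,args=(obs,boxes,ign,z0),method='Nelder-Mead',options=dict(initial_simplex=S,xatol=1e-4,fatol=1e-5));q0=r.x;S=r.x+np.array([[0,0,0],[.006,0,0],[0,.006,0],[0,0,.05]])
    return r.x,r.fun
def pick(n,l,uv):
    ds=silhouettes(n,l);return min(ds,key=lambda d:np.hypot(*(np.array(d["uv"])-uv)))["mask"].astype(np.float32)
def ray(c,uv,z):
    K,D,M=c;p=cv2.undistortPoints(np.array([[uv]],float),K,D).ravel();d=M[:3,:3]@[p[0],p[1],1];return M[:3,3]+d*(z-M[2,3])/d[2]
E
cat > f.py <<'E'
from h import *
O={}
for n,ju,su in(("top",(294,170),(383,190)),("scene",(333,238),(259,200))):
    camera(n);c=cam(n);O[n]=(c,pick(n,"jig",ju),pick(n,"stop",su))
    print(n,"start",ray(c,ju,.03),ray(c,su,.03))
    for l in("tub_a","tape"):
        for d in silhouettes(n,l): print(l,np.round(ray(c,d["uv"],.02),3))
q0=[*ray(O["top"][0],(294,170),.03)[:2],-.17];s0=[*ray(O["top"][0],(383,190),.03)[:2],0.]
for ns in(["top"],["scene"],["top","scene"]):
    print(ns,"jig",fit(q0,[(O[n][0],O[n][1]) for n in ns],JIG,REEL),"stop",fit(s0,[(O[n][0],O[n][2]) for n in ns],STOP))
E
python3 f.py
```

```text
top start [ 0.52628532 -0.01301804  0.03      ] [ 0.4615443  -0.30563222  0.03      ]
tub_a [0.412 0.302 0.02 ]
tub_a [ 0.606 -0.313  0.02 ]
tape [0.572 0.312 0.02 ]
scene start [ 0.5299389  -0.00887566  0.03      ] [ 0.46916538 -0.29874605  0.03      ]
tub_a [ 0.608 -0.313  0.02 ]
tub_a [0.416 0.294 0.02 ]
tape [0.592 0.328 0.02 ]
tape [ 0.458 -0.3    0.02 ]
['top'] jig (array([ 0.54967368, -0.03094043, -0.17557446]), np.float64(0.014098944142460823)) stop (array([ 0.44448469, -0.30466656,  0.04309907]), np.float64(0.11639030277729034))
['scene'] jig (array([ 0.5525913 , -0.03316425, -0.18959275]), np.float64(0.03270098194479942)) stop (array([ 0.45099185, -0.30595996,  0.09630645]), np.float64(0.08898747712373734))
['top', 'scene'] jig (array([ 0.54986162, -0.03178933, -0.17861782]), np.float64(0.025471463799476624)) stop (array([ 0.44791785, -0.30658649,  0.07801763]), np.float64(0.13678932189941406))
```

Call:
{"method": "drive_tool", "body": {
  "rows": [
    {"x": -0.355, "y": -0.316, "z": -0.023, "wz": -0.285},
    {"x": -0.355, "y": -0.316, "z": -0.023, "wz": -0.285},
    {"x": -0.355, "y": -0.316, "z": -0.023, "wz": -0.285},
    {"x": -0.355, "y": -0.316, "z": -0.023, "wz": -0.285},
    {"x": -0.355, "y": -0.316, "z": -0.023, "wz": -0.285},
    {"x": -0.355, "y": -0.316, "z": -0.023, "wz": -0.285},
    {"x": -0.355, "y": -0.316, "z": -0.023, "wz": -0.285},
    {"x": -0.355, "y": -0.316, "z": -0.023, "wz": -0.285}
  ]
}}

```text
$.rows[0]: bad value
```

Call:
{"method": "drive_tool", "body": {
  "rows": [
    {"x": -0.03, "y": -0.026, "z": -0.002, "wz": -0.036},
    {"x": -0.06, "y": -0.053, "z": -0.004, "wz": -0.071},
    {"x": -0.09, "y": -0.08, "z": -0.007, "wz": -0.107},
    {"x": -0.12, "y": -0.107, "z": -0.01, "wz": -0.142},
    {"x": -0.15, "y": -0.134, "z": -0.013, "wz": -0.178},
    {"x": -0.18, "y": -0.16, "z": -0.016, "wz": -0.213},
    {"x": -0.21, "y": -0.187, "z": -0.019, "wz": -0.25},
    {"x": -0.24, "y": -0.214, "z": -0.023, "wz": -0.285}
  ]
}}

```text
$.rows[0]: bad value
```

Call:
{"method": "drive_tool", "body": {
  "rows": [
    {"x": -0.03, "y": -0.026, "z": -0.002, "wx": 0, "wy": 0, "wz": -0.036, "grip": 100},
    {"x": -0.24, "y": -0.214, "z": -0.023, "wx": 0, "wy": 0, "wz": -0.285, "grip": 100},
    {"x": -0.24, "y": -0.214, "z": -0.023, "wx": 0, "wy": 0, "wz": -0.285, "grip": 100},
    {"x": -0.24, "y": -0.214, "z": -0.023, "wx": 0, "wy": 0, "wz": -0.285, "grip": 100},
    {"x": -0.24, "y": -0.214, "z": -0.023, "wx": 0, "wy": 0, "wz": -0.285, "grip": 100},
    {"x": -0.24, "y": -0.214, "z": -0.023, "wx": 0, "wy": 0, "wz": -0.285, "grip": 100},
    {"x": -0.24, "y": -0.214, "z": -0.023, "wx": 0, "wy": 0, "wz": -0.285, "grip": 100},
    {"x": -0.24, "y": -0.214, "z": -0.023, "wx": 0, "wy": 0, "wz": -0.285, "grip": 100}
  ]
}}

```text
time: 1.67
position: [0.3185, 0.229, 0.251]
ee_rot: [3.141, 0.001, 3.141]
force: [2.2, 0.2, 0.6]
opening: 0.0855
grasp_force: 0.0
```

Call:
{"method": "drive_tool", "body": {
  "rows": [
    {"x": -0.1, "y": -0.31, "z": 0, "wx": 0, "wy": 0, "wz": 0, "grip": 100},
    {"x": -0.1, "y": -0.31, "z": 0, "wx": 0, "wy": 0, "wz": 0, "grip": 100},
    {"x": -0.1, "y": -0.31, "z": 0, "wx": 0, "wy": 0, "wz": 0, "grip": 100},
    {"x": -0.1, "y": -0.31, "z": 0, "wx": 0, "wy": 0, "wz": 0, "grip": 100},
    {"x": -0.1, "y": -0.31, "z": 0, "wx": 0, "wy": 0, "wz": 0, "grip": 100},
    {"x": -0.1, "y": -0.31, "z": 0, "wx": 0, "wy": 0, "wz": 0, "grip": 100},
    {"x": -0.1, "y": -0.31, "z": 0, "wx": 0, "wy": 0, "wz": 0, "grip": 100},
    {"x": -0.1, "y": -0.31, "z": 0, "wx": 0, "wy": 0, "wz": 0, "grip": 100}
  ]
}}

```text
time: 2.33
position: [0.4182, -0.0823, 0.2508]
ee_rot: [-3.141, 0.001, 3.14]
force: [0.4, 0.7, -0.2]
opening: 0.085
grasp_force: 0.0
```

Call:
{"method": "drive_tool", "body": {
  "rows": [
    {"x": 0, "y": -0.06, "z": 0, "wx": 0, "wy": 0, "wz": 0, "grip": 100},
    {"x": 0, "y": -0.08, "z": 0, "wx": 0, "wy": 0, "wz": 0, "grip": 100},
    {"x": 0, "y": -0.08, "z": 0, "wx": 0, "wy": 0, "wz": 0, "grip": 100},
    {"x": 0, "y": -0.08, "z": 0, "wx": 0, "wy": 0, "wz": 0, "grip": 100},
    {"x": 0, "y": -0.08, "z": 0, "wx": 0, "wy": 0, "wz": 0, "grip": 100}
  ]
}}

```text
time: 2.75
position: [0.4173, -0.1592, 0.2504]
ee_rot: [3.141, -0.0, 3.14]
force: [0.8, 1.1, 1.2]
opening: 0.0854
grasp_force: 0.0
```

```bash
cat > w.py <<'E'
from h import *
import sys
c=cam("wrist");im=camera("wrist");cv2.imwrite(f"pics/w{sys.argv[1]}.png",im[:,:,::-1])
print(np.round(sense()["position"],4),np.round(sense()["ee_rot"],3),np.round(sense()["force"],2))
J=[.5502,-.0315,-.177];S=[.447,-.305,.07]
for l,q,b,i in(("jig",J,JIG,REEL),("stop",S,STOP,None)):
    pr=proj(c,place(np.array(q),np.mean([x.mean(0) for x in b],0)))[0]
    for d in silhouettes("wrist",l): print(l,round(d["confidence"],2),np.round(d["uv"]),d["mask"].sum())
    print("expect",pr)
    m=pick("wrist",l,pr);
    print(fit(q,[(c,m)],b,i))
E
python3 w.py 1
```

```text
[ 0.4174 -0.1586  0.2506] [ 3.141 -0.     3.141] [0.42 0.14 0.17]
jig 0.67 [238. 291.] 1010
jig 0.62 [402. 228.] 39418
expect [410.06626125 262.53866474]
(array([ 0.5519156 , -0.02884867, -0.17103555]), np.float64(0.12925110757350922))
stop 0.84 [176.  44.] 9044
stop 0.59 [21. 44.] 4526
stop 0.55 [209. 206.] 3052
expect [216.09892642 213.17973098]
(array([ 0.44770472, -0.30541188,  0.04552541]), np.float64(0.07067087292671204))
```

View pics/w1.png

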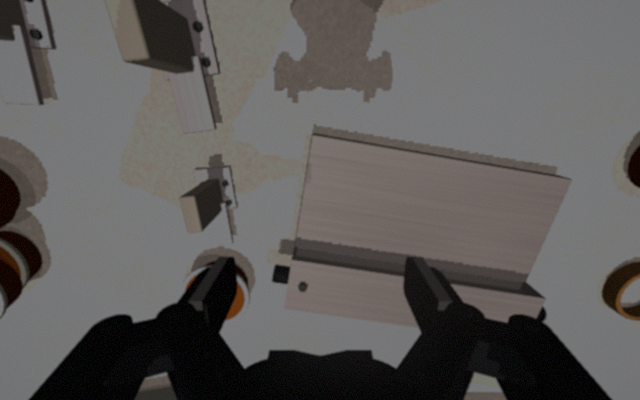

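Run:
```python
from h import *
im=cv2.imread("pics/w1.png");c=cam("wrist");g=cv2.cvtColor(im,6)
P=np.array([[-155,-170,30],[-155,170,30],[0,-170,68],[0,170,68],[75,-170,68]])/1e3
for J in([.5498,-.0318,-.1786],[.5519,-.0288,-.171]): print(np.round(proj(c,place(J,P)),1).tolist())
big=cv2.resize(im[110:320,270:590],None,fx=2.5,fy=2.5,interpolation=2);big=cv2.convertScaleAbs(big,alpha=1.4)
for p in proj(c,place([.5498,-.0318,-.1786],P)): cv2.circle(big,tuple(np.round((p-[270,110]+.5)*2.5).astype(int)),3,(0,0,255),1)
cv2.imwrite("pics/w1c.png",big)
```

```text
[[309.2, 130.7], [569.8, 178.6], [287.8, 256.2], [541.1, 297.4], [279.7, 304.9]]
[[310.5, 133.3], [571.3, 179.1], [290.0, 258.5], [543.5, 297.9], [282.2, 307.1]]
```

View pics/w1c.png

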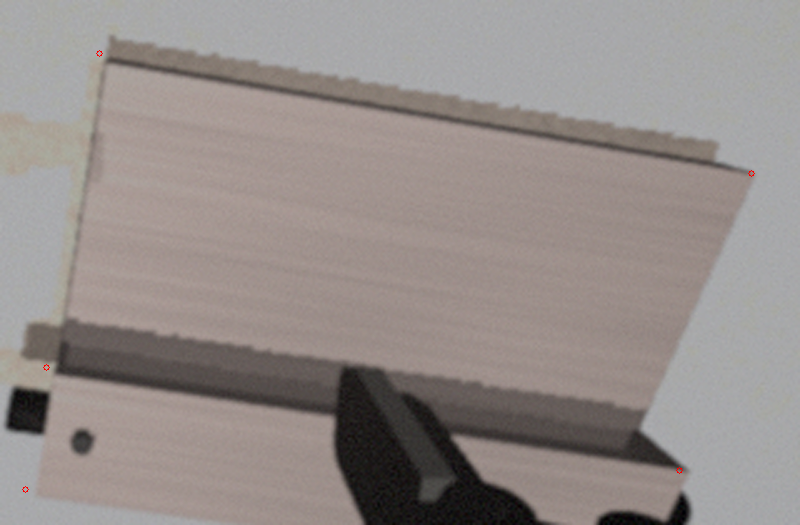

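Call:
{"method": "drive_tool", "body": {
  "rows": [
    {"x": -0.036, "y": -0.146, "z": 0, "wx": 0, "wy": 0, "wz": -0.045, "grip": 100},
    {"x": -0.036, "y": -0.146, "z": 0, "wx": 0, "wy": 0, "wz": -0.045, "grip": 100},
    {"x": -0.036, "y": -0.146, "z": 0, "wx": 0, "wy": 0, "wz": -0.045, "grip": 100},
    {"x": -0.036, "y": -0.146, "z": 0.03, "wx": 0, "wy": 0, "wz": -0.045, "grip": 100},
    {"x": -0.036, "y": -0.146, "z": 0.06, "wx": 0, "wy": 0, "wz": -0.045, "grip": 100},
    {"x": -0.036, "y": -0.146, "z": 0.06, "wx": 0, "wy": 0, "wz": -0.045, "grip": 100},
    {"x": -0.036, "y": -0.146, "z": 0.06, "wx": 0, "wy": 0, "wz": -0.045, "grip": 100}
  ]
}}

```text
time: 3.58
position: [0.4527, -0.3038, 0.1898]
ee_rot: [3.139, -0.003, -3.097]
force: [0.0, 0.6, 0.3]
opening: 0.0852
grasp_force: 0.0
```

```bash
sed -i 's/^for l,q/for l,q/; s/(("jig",J,JIG,REEL),("stop"/(("stop"/; s/("stop",S,STOP,None))/("stop",S,STOP,None),)/' w.py; python3 w.py 2
python3 - <<'E'
from h import *
from scipy.optimize import least_squares
p=camera_params("wrist");K,D,X=[np.array(p[k]) for k in("intrinsics","distortion","tool_from_camera")]
T=np.eye(4);T[:3,:3]=R.from_euler('xyz',[3.141,0,3.141]).as_matrix();T[:3,3]=[.4174,-.1586,.2506];c=(K,D,T@X)
P=np.array([[-155,-170,30],[-155,170,30],[0,-170,68],[0,170,68],[75,-170,68]])/1e3
U=np.array([[312.3,133.5],[570.3,178.7],[292.3,259.9],[544.7,297.5],[284.3,307.1]])
r=least_squares(lambda q:(proj(c,place(q,P))-U).ravel(),[.55,-.03,-.17]);print(r.x,r.fun.round(1))
E
```

```text
[ 0.4536 -0.3043  0.1915] [ 3.141 -0.    -3.096] [-0.1   0.76  1.4 ]
stop 0.8 [316. 186.] 3340
stop 0.7 [315.  37.] 5052
stop 0.56 [106.  27.] 2626
expect [319.34689859 203.01040648]
(array([ 0.44757843, -0.30583995,  0.06429556]), np.float64(0.02765718474984169))
[ 0.55201343 -0.02739714 -0.16942886] [-0.8  0.5  2.1  0.1 -1.  -0.7  0.3  0.3 -0.6  0.6]
```

View pics/w2.png

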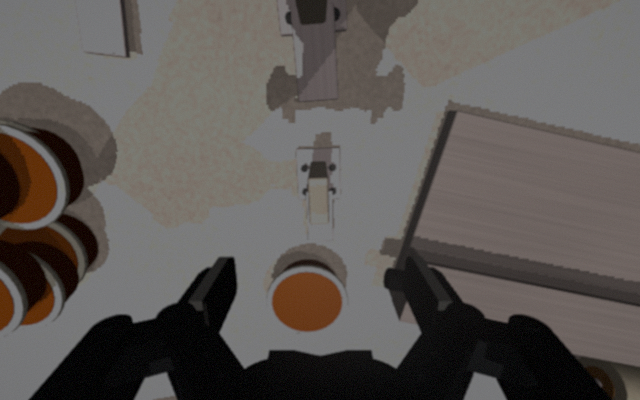

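Call:
{"method": "drive_tool", "body": {
  "rows": [
    {"x": 0, "y": -0.001, "z": 0.03, "wx": 0, "wy": 0, "wz": -0.015, "grip": 100},
    {"x": 0, "y": -0.001, "z": 0.06, "wx": 0, "wy": 0, "wz": -0.015, "grip": 100},
    {"x": 0, "y": -0.001, "z": 0.09, "wx": 0, "wy": 0, "wz": -0.015, "grip": 100},
    {"x": 0, "y": -0.001, "z": 0.113, "wx": 0, "wy": 0, "wz": -0.015, "grip": 100},
    {"x": 0, "y": -0.001, "z": 0.113, "wx": 0, "wy": 0, "wz": -0.015, "grip": 60},
    {"x": 0, "y": -0.001, "z": 0.113, "wx": 0, "wy": 0, "wz": -0.015, "grip": 40},
    {"x": 0, "y": -0.001, "z": 0.113, "wx": 0, "wy": 0, "wz": -0.015, "grip": 30},
    {"x": 0, "y": -0.001, "z": 0.113, "wx": 0, "wy": 0, "wz": -0.015, "grip": 30}
  ],
  "squeeze": 40
}}

```text
time: 4.4
position: [0.455, -0.3073, 0.08]
ee_rot: [-3.139, 0.003, -3.082]
force: [0.9, -0.3, 0.9]
opening: 0.0385
grasp_force: 0.0
```

Call:
{"method": "drive_tool", "body": {
  "rows": [
    {"x": 0, "y": 0, "z": 0, "wx": 0, "wy": 0, "wz": 0, "grip": 25},
    {"x": 0, "y": 0, "z": 0, "wx": 0, "wy": 0, "wz": 0, "grip": 18},
    {"x": 0, "y": 0, "z": 0, "wx": 0, "wy": 0, "wz": 0, "grip": 0},
    {"x": 0, "y": 0, "z": 0, "wx": 0, "wy": 0, "wz": 0, "grip": 0},
    {"x": 0, "y": 0, "z": 0, "wx": 0, "wy": 0, "wz": 0, "grip": 0},
    {"x": 0, "y": 0, "z": 0, "wx": 0, "wy": 0, "wz": 0, "grip": 0}
  ],
  "squeeze": 40
}}

```text
time: 4.9
position: [0.4545, -0.3067, 0.0792]
ee_rot: [-3.14, 0.002, -3.082]
force: [-0.4, 2.4, 9.3]
opening: 0.0165
grasp_force: 39.0
```

Call:
{"method": "drive_tool", "body": {
  "rows": [
    {"x": 0, "y": 0, "z": -0.02, "wx": 0, "wy": 0, "wz": 0, "grip": 0},
    {"x": 0, "y": 0, "z": -0.05, "wx": 0, "wy": 0, "wz": 0, "grip": 0},
    {"x": 0, "y": 0, "z": -0.07, "wx": 0, "wy": 0, "wz": 0, "grip": 0},
    {"x": 0, "y": 0, "z": -0.07, "wx": 0, "wy": 0, "wz": 0, "grip": 0},
    {"x": 0, "y": 0, "z": -0.07, "wx": 0, "wy": 0, "wz": 0, "grip": 0}
  ]
}}

```text
time: 5.32
position: [0.4541, -0.3069, 0.1485]
ee_rot: [-3.14, 0.002, -3.082]
force: [-0.3, 0.6, -4.6]
opening: 0.0165
grasp_force: 40.7
```

```bash
cat > m.py <<'E'
from h import *
def avg(k=6):
    L=[]
    for _ in range(k):
        camera("wrist");s=sense();L.append([*s["position"],*np.unwrap([np.pi,s["ee_rot"][0]])[1:],s["ee_rot"][1],s["ee_rot"][2]%(2*np.pi),*s["force"],*s["wrist_torque"]])
    return np.mean(L,0),np.std(L,0)
if __name__=="__main__":
    a,d=avg();print(a.round(4),d.round(4),sense()["time"],sense()["grasp_force"],sense()["opening"])
E
python3 m.py
python3 - <<'E'
from h import *
c=cam("wrist");camera("wrist");s=sense();p=s["position"];y=s["ee_rot"][2]+np.pi
pr=proj(c,[[p[0],p[1],.1]])[0];m=pick("wrist","stop",pr)
for z in(.066,.07,.074): print(z,fit([p[0]-.007,p[1],y],[(c,m)],STOP,None,z),p,y)
E
```

```text
[ 4.5290e-01 -3.0590e-01  1.4660e-01  3.1403e+00 -1.3000e-03  3.2007e+00
 -1.9790e-01  9.0900e-02 -3.8967e+00  8.0000e-04  1.1900e-02 -3.7000e-02] [2.000e-04 2.000e-04 4.000e-04 6.000e-04 6.000e-04 0.000e+00 5.059e-01
 1.263e-01 6.336e-01 2.600e-02 3.110e-02 3.510e-02] 5.6167 40.68074941635132 0.016580149277369876
0.066 (array([ 0.44617301, -0.3048582 ,  0.05887073]), np.float64(0.06164082884788513)) [ 0.45311709 -0.30599672  0.14672722] 0.059198707399276795
0.07 (array([ 0.44457327, -0.30508711,  0.05738452]), np.float64(0.08864746987819672)) [ 0.45311709 -0.30599672  0.14672722] 0.059198707399276795
0.074 (array([ 0.44370368, -0.30557032,  0.06351273]), np.float64(0.13150106370449066)) [ 0.45311709 -0.30599672  0.14672722] 0.059198707399276795
```

Call:
{"method": "drive_tool", "body": {
  "rows": [
    {"x": 0.03, "y": 0.01, "z": 0, "wx": 0, "wy": 0, "wz": 0.05, "grip": 0},
    {"x": 0.04, "y": 0.04, "z": 0, "wx": 0, "wy": 0, "wz": 0.1, "grip": 0},
    {"x": 0.03, "y": 0.08, "z": 0, "wx": 0, "wy": 0, "wz": 0.15, "grip": 0},
    {"x": 0.02, "y": 0.12, "z": 0, "wx": 0, "wy": 0, "wz": 0.2, "grip": 0},
    {"x": 0.01, "y": 0.16, "z": 0, "wx": 0, "wy": 0, "wz": 0.232, "grip": 0},
    {"x": 0, "y": 0.195, "z": 0, "wx": 0, "wy": 0, "wz": 0.232, "grip": 0},
    {"x": -0.0065, "y": 0.219, "z": 0, "wx": 0, "wy": 0, "wz": 0.232, "grip": 0},
    {"x": -0.0065, "y": 0.219, "z": 0, "wx": 0, "wy": 0, "wz": 0.232, "grip": 0}
  ]
}}

```text
time: 6.38
position: [0.4472, -0.0832, 0.1475]
ee_rot: [3.14, -0.0, 2.973]
force: [-0.0, 0.6, -4.0]
opening: 0.0169
grasp_force: 40.4
```

```bash
python3 m.py
python3 - <<'E'
from h import *
c=cam("wrist");im=camera("wrist");cv2.imwrite("pics/w3.png",im[:,:,::-1])
E
```

```text
[ 4.4710e-01 -8.7300e-02  1.4750e-01  3.1418e+00 -1.0000e-04  2.9695e+00
 -2.1550e-01 -3.5660e-01 -3.2115e+00 -3.0100e-02  2.5200e-02 -1.8000e-03] [1.000e-04 1.100e-03 0.000e+00 3.000e-04 1.000e-04 1.900e-03 4.139e-01
 2.978e-01 2.900e-01 3.490e-02 2.910e-02 1.780e-02] 6.6833 40.40121138095856 0.016901949391772402
```

View pics/w3.png

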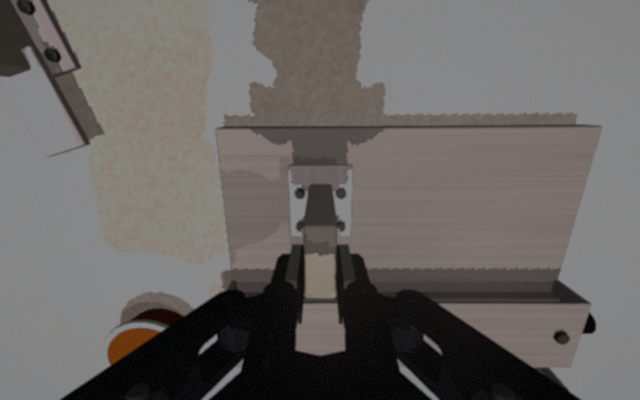

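The view shows the stop held upright over the deck and square to it: the front edge runs from (217,127) to (600,126), and the cover's left front corner is at (589,303).

Run:
```python
from h import *
from scipy.optimize import least_squares
c=cam("wrist");im=camera("wrist")
P=np.array([[-155,-170,30],[-155,170,30],[0,170,68]])/1e3
U=np.array([[217.5,127.3],[600.3,126.3],[589,303]])
r=least_squares(lambda q:(proj(c,place(q,P))-U).ravel(),[.55,-.03,-.17]);print(r.x,r.fun.round(1))
s=sense();p=np.array(s["position"]);y=s["ee_rot"][2]-np.pi
b=p-[.007*np.cos(y),.007*np.sin(y),.079]
for q in(r.x,[.551,-.029,-.172]):
  C,S=np.cos(q[2]),np.sin(q[2]);d=b[:2]-q[:2];print("stop in jig",C*d[0]+S*d[1],-S*d[0]+C*d[1],b[2],y-q[2])
# stop foot back edge corners at px (289,166),(352,166) 
B=np.array([[-30,25,6],[-30,-25,6]])/1e3
print(proj(c,place([b[0],b[1],y],B,b[2])))
```

```text
[ 0.55216824 -0.02872911 -0.17442939] [-3.3  0.1  2.6  0.4  0.6  1.1]
stop in jig -0.10025331087867995 -0.07691334765719597 0.06854673689405859 4.1703313616137105e-05
stop in jig -0.09933522775348219 -0.07620272419262264 0.06854673689405859 -0.0023876906994410585
[[352.59649753 165.13045741]
 [287.1603108  165.12294649]]
```

Call:
{"method": "drive_tool", "body": {
  "rows": [
    {"x": 0, "y": 0, "z": 0.01, "wx": 0, "wy": 0, "wz": 0, "grip": 0},
    {"x": 0, "y": 0, "z": 0.02, "wx": 0, "wy": 0, "wz": 0, "grip": 0},
    {"x": 0, "y": 0, "z": 0.0275, "wx": 0, "wy": 0, "wz": 0, "grip": 0},
    {"x": 0, "y": 0, "z": 0.0275, "wx": 0, "wy": 0, "wz": 0, "grip": 0},
    {"x": 0, "y": 0, "z": 0.0275, "wx": 0, "wy": 0, "wz": 0, "grip": 0},
    {"x": 0, "y": 0, "z": 0.0275, "wx": 0, "wy": 0, "wz": 0, "grip": 0}
  ]
}}

```text
time: 7.28
position: [0.4473, -0.0876, 0.1204]
ee_rot: [-3.142, 0.0, 2.968]
force: [1.1, 0.2, -3.2]
opening: 0.0165
grasp_force: 40.4
```

Call:
{"method": "drive_tool", "body": {
  "rows": [
    {"x": -0.006, "y": 0, "z": 0, "wx": 0, "wy": 0, "wz": 0, "grip": 0},
    {"x": -0.012, "y": 0, "z": 0, "wx": 0, "wy": 0, "wz": 0, "grip": 0},
    {"x": -0.018, "y": 0, "z": 0, "wx": 0, "wy": 0, "wz": 0, "grip": 0},
    {"x": -0.024, "y": 0, "z": 0, "wx": 0, "wy": 0, "wz": 0, "grip": 0},
    {"x": -0.03, "y": 0, "z": 0, "wx": 0, "wy": 0, "wz": 0, "grip": 0},
    {"x": -0.036, "y": 0, "z": 0, "wx": 0, "wy": 0, "wz": 0, "grip": 0}
  ]
}}

```text
time: 7.78
position: [0.4834, -0.0937, 0.1201]
ee_rot: [-3.142, 0.0, 2.969]
force: [-0.1, -0.3, -3.5]
opening: 0.0162
grasp_force: 40.4
```

```bash
python3 m.py
```

```text
[ 0.483  -0.0936  0.12    3.1416  0.      2.9689  0.0736  0.0419 -3.274
 -0.0037  0.0063  0.0253] [9.000e-04 2.000e-04 1.000e-04 1.000e-04 8.000e-04 1.000e-04 7.073e-01
 2.595e-01 2.783e-01 4.930e-02 5.960e-02 2.290e-02] 8.0833 40.40550470352173 0.016763008813529493
```

Forces are clean, so I'll go on in to the final depth.

Call:
{"method": "drive_tool", "body": {
  "rows": [
    {"x": -0.006, "y": 0, "z": 0, "wx": 0, "wy": 0, "wz": 0, "grip": 0},
    {"x": -0.012, "y": 0, "z": 0, "wx": 0, "wy": 0, "wz": 0, "grip": 0},
    {"x": -0.018, "y": 0, "z": 0, "wx": 0, "wy": 0, "wz": 0, "grip": 0},
    {"x": -0.022, "y": 0, "z": 0, "wx": 0, "wy": 0, "wz": 0, "grip": 0},
    {"x": -0.026, "y": 0, "z": 0, "wx": 0, "wy": 0, "wz": 0, "grip": 0},
    {"x": -0.0295, "y": 0, "z": 0, "wx": 0, "wy": 0, "wz": 0, "grip": 0},
    {"x": -0.0295, "y": 0, "z": 0, "wx": 0, "wy": 0, "wz": 0, "grip": 0}
  ]
}}

```text
time: 8.67
position: [0.5124, -0.0988, 0.1201]
ee_rot: [-3.142, 0.0, 2.969]
force: [-0.2, -0.4, -3.5]
opening: 0.0162
grasp_force: 40.4
```

```bash
cat > v.py <<'E'
from m import *
import sys
a,_=avg();print(a.round(4))
im=camera("wrist");sc=camera("scene")
A=cv2.resize(im[150:350,200:440],(720,600),interpolation=2)
cv2.imwrite(f"pics/{sys.argv[1]}.png",cv2.convertScaleAbs(A[:,:,::-1],alpha=1.5))
E
python3 v.py w4
```

```text
[ 5.1150e-01 -9.8600e-02  1.2000e-01  3.1416e+00 -3.0000e-04  2.9688e+00
  9.8500e-02  2.1520e-01 -3.2025e+00 -5.5000e-03  3.4700e-02  7.5000e-03]
```

View pics/w4.png

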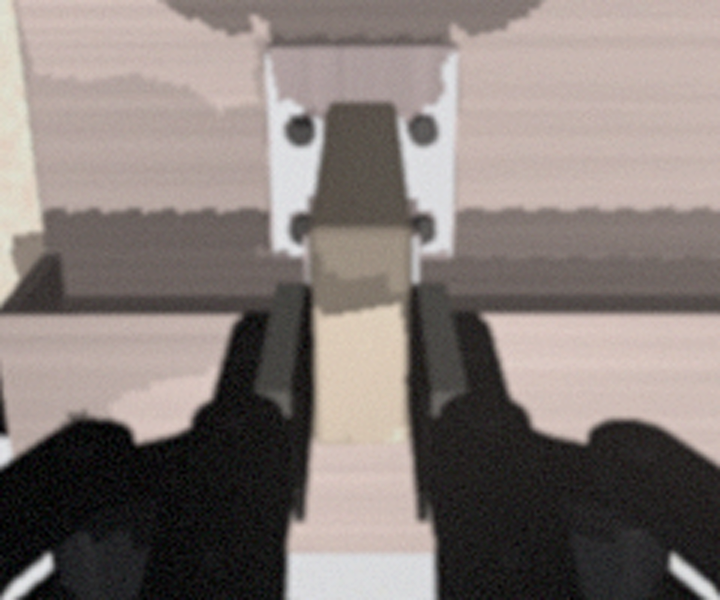

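Run:
```python
from h import *
c=cam("wrist");s=sense();p=np.array(s["position"]);y=s["ee_rot"][2]-np.pi
b=p-[.007*np.cos(y),.007*np.sin(y),.079]
print(b)
for P in([-30,0,6],[30,0,6],[-16,0,90],[28,0,90],[34.4,0,26+.9],[34.4,0,28],[32,0,28]): print(P,proj(c,place([b[0],b[1],y],np.array([P])/1e3,b[2])))
print("cover edge",proj(c,place([.5515,-.029,-.1728],np.array([[0,-.16,.068],[0,-.03,.068]]))))
```

```text
[ 0.50456705 -0.09739685  0.04114462]
[-30, 0, 6] [[319.82389205 165.1221982 ]]
[30, 0, 6] [[319.81737078 236.69065833]]
[-16, 0, 90] [[319.89390395 224.87026488]]
[28, 0, 90] [[319.88067842 298.60044519]]
[34.4, 0, 26.9] [[319.82819679 253.6311642 ]]
[34.4, 0, 28] [[319.82884585 254.32984452]]
[32, 0, 28] [[319.82915112 251.5058624 ]]
cover edge [[209.15547294 253.81275336]
 [379.21328521 253.70502369]]
```

Call:
{"method": "drive_tool", "body": {
  "rows": [
    {"x": 0, "y": 0, "z": 0.001, "wx": 0, "wy": 0, "wz": 0, "grip": 0},
    {"x": 0, "y": 0, "z": 0.002, "wx": 0, "wy": 0, "wz": 0, "grip": 0},
    {"x": 0, "y": 0, "z": 0.0025, "wx": 0, "wy": 0, "wz": 0, "grip": 0},
    {"x": 0, "y": 0, "z": 0.0025, "wx": 0, "wy": 0, "wz": 0, "grip": 0}
  ]
}}

```text
time: 9.4
position: [0.5115, -0.0986, 0.1174]
ee_rot: [3.142, -0.0, 2.969]
force: [-0.9, -0.1, -3.8]
opening: 0.0167
grasp_force: 40.4
```

Call:
{"method": "drive_tool", "body": {
  "rows": [
    {"x": 0, "y": 0, "z": 0.0005, "wx": 0, "wy": 0, "wz": 0, "grip": 0},
    {"x": 0, "y": 0, "z": 0.0005, "wx": 0, "wy": 0, "wz": 0, "grip": 0},
    {"x": 0, "y": 0, "z": 0.0005, "wx": 0, "wy": 0, "wz": 0, "grip": 0}
  ]
}}

```text
time: 9.65
position: [0.5116, -0.0986, 0.1171]
ee_rot: [-3.142, 0.0, 2.969]
force: [-0.3, 1.0, -4.1]
opening: 0.0172
grasp_force: 40.4
```

Call:
{"method": "drive_tool", "body": {
  "rows": [
    {"x": 0, "y": 0, "z": 0.0005, "wx": 0, "wy": 0, "wz": 0, "grip": 0},
    {"x": 0, "y": 0, "z": 0.0005, "wx": 0, "wy": 0, "wz": 0, "grip": 0},
    {"x": 0, "y": 0, "z": 0.0005, "wx": 0, "wy": 0, "wz": 0, "grip": 0}
  ]
}}

```text
time: 9.9
position: [0.5116, -0.0986, 0.1166]
ee_rot: [3.142, -0.0, 2.969]
force: [-0.7, 0.1, -3.1]
opening: 0.0167
grasp_force: 40.4
```

```bash
python3 m.py
```

```text
[ 5.1160e-01 -9.8600e-02  1.1660e-01  3.1416e+00  0.0000e+00  2.9688e+00
 -7.9600e-02  7.5800e-02 -3.7068e+00  1.6100e-02  4.0000e-03  5.0000e-04] [0.     0.     0.     0.     0.     0.     0.3173 0.5726 0.3395 0.0222
 0.0293 0.0299] 10.2 40.40718734264374 0.01674413440604157
```

Call:
{"method": "drive_tool", "body": {
  "rows": [
    {"x": 0, "y": 0, "z": 0.0005, "wx": 0, "wy": 0, "wz": 0, "grip": 0},
    {"x": 0, "y": 0, "z": 0.0005, "wx": 0, "wy": 0, "wz": 0, "grip": 0},
    {"x": 0, "y": 0, "z": 0.0005, "wx": 0, "wy": 0, "wz": 0, "grip": 0}
  ]
}}

```text
time: 10.45
position: [0.5115, -0.0987, 0.1162]
ee_rot: [-3.142, -0.0, 2.969]
force: [-2.5, 0.2, -1.2]
opening: 0.0166
grasp_force: 40.7
```

Call:
{"method": "drive_tool", "body": {
  "rows": [
    {"x": 0, "y": 0, "z": 0.0005, "wx": 0, "wy": 0, "wz": 0, "grip": 0},
    {"x": 0, "y": 0, "z": 0.0005, "wx": 0, "wy": 0, "wz": 0, "grip": 0},
    {"x": 0, "y": 0, "z": 0.0005, "wx": 0, "wy": 0, "wz": 0, "grip": 0}
  ]
}}

```text
time: 10.7
position: [0.5113, -0.0986, 0.1158]
ee_rot: [-3.141, -0.0, 2.969]
force: [-4.2, 1.5, 4.6]
opening: 0.0165
grasp_force: 41.3
```

Call:
{"method": "drive_tool", "body": {
  "rows": [
    {"x": 0, "y": 0, "z": -0.0003, "wx": 0, "wy": 0, "wz": 0, "grip": 0},
    {"x": 0, "y": 0, "z": -0.0003, "wx": 0, "wy": 0, "wz": 0, "grip": 0},
    {"x": 0, "y": 0, "z": -0.0003, "wx": 0, "wy": 0, "wz": 0, "grip": 0}
  ],
  "squeeze": 80
}}

```text
time: 10.95
position: [0.5113, -0.0986, 0.116]
ee_rot: [-3.142, -0.0, 2.969]
force: [-4.7, 0.9, 5.2]
opening: 0.0152
grasp_force: 79.7
```

```bash
python3 m.py
```

```text
[ 5.1130e-01 -9.8600e-02  1.1600e-01  3.1416e+00 -4.0000e-04  2.9688e+00
 -5.3861e+00  9.7130e-01  5.3675e+00  1.6140e-01  1.0763e+00  2.7000e-03] [0.     0.     0.     0.     0.     0.     0.4029 0.2844 0.3295 0.0318
 0.0267 0.0136] 11.25 79.75130081176758 0.014818593441185347
```

Call:
{"method": "drive_tool", "body": {
  "rows": [
    {"x": 0, "y": 0, "z": -0.0004, "wx": 0, "wy": 0, "wz": 0, "grip": 0},
    {"x": 0, "y": 0, "z": -0.0004, "wx": 0, "wy": 0, "wz": 0, "grip": 0},
    {"x": 0, "y": 0, "z": -0.0004, "wx": 0, "wy": 0, "wz": 0, "grip": 0}
  ]
}}

```text
time: 11.5
position: [0.5116, -0.0986, 0.1163]
ee_rot: [3.142, -0.0, 2.969]
force: [-4.7, 1.2, 2.1]
opening: 0.0154
grasp_force: 79.4
```

```bash
python3 m.py
```

```text
[ 5.1160e-01 -9.8600e-02  1.1630e-01  3.1416e+00 -1.0000e-04  2.9688e+00
 -3.7429e+00  7.6790e-01  2.3773e+00  1.4620e-01  8.1190e-01  2.1300e-02] [0.     0.     0.     0.     0.     0.     0.3215 0.51   0.3193 0.0482
 0.019  0.0291] 11.8 79.42907094955444 0.015272125976197055
```

Call:
{"method": "drive_tool", "body": {
  "rows": [
    {"x": 0, "y": 0.001, "z": 0, "wx": 0, "wy": 0, "wz": 0, "grip": 0},
    {"x": 0, "y": 0.002, "z": 0, "wx": 0, "wy": 0, "wz": 0, "grip": 0},
    {"x": 0, "y": 0.003, "z": 0, "wx": 0, "wy": 0, "wz": 0, "grip": 0},
    {"x": 0, "y": 0.004, "z": 0, "wx": 0, "wy": 0, "wz": 0, "grip": 0}
  ]
}}

```text
time: 12.13
position: [0.5128, -0.0947, 0.1162]
ee_rot: [3.142, 0.001, 2.969]
force: [0.7, -0.5, -3.2]
opening: 0.0152
grasp_force: 78.9
```

Call:
{"method": "drive_tool", "body": {
  "rows": [
    {"x": 0, "y": 0.001, "z": 0, "wx": 0, "wy": 0, "wz": 0, "grip": 0},
    {"x": 0, "y": 0.002, "z": 0, "wx": 0, "wy": 0, "wz": 0, "grip": 0},
    {"x": 0, "y": 0.003, "z": 0, "wx": 0, "wy": 0, "wz": 0, "grip": 0},
    {"x": 0, "y": 0.004, "z": 0, "wx": 0, "wy": 0, "wz": 0, "grip": 0}
  ]
}}

```text
time: 12.47
position: [0.5131, -0.0906, 0.1163]
ee_rot: [3.142, 0.0, 2.969]
force: [-0.2, -1.3, -2.1]
opening: 0.0153
grasp_force: 78.9
```

Call:
{"method": "drive_tool", "body": {
  "rows": [
    {"x": 0, "y": 0.001, "z": 0, "wx": 0, "wy": 0, "wz": 0, "grip": 0},
    {"x": 0, "y": 0.002, "z": 0, "wx": 0, "wy": 0, "wz": 0, "grip": 0},
    {"x": 0, "y": 0.003, "z": 0, "wx": 0, "wy": 0, "wz": 0, "grip": 0},
    {"x": 0, "y": 0.004, "z": 0, "wx": 0, "wy": 0, "wz": 0, "grip": 0}
  ]
}}

```text
time: 12.8
position: [0.5137, -0.0867, 0.1163]
ee_rot: [3.142, 0.0, 2.969]
force: [0.8, -1.3, -2.5]
opening: 0.0149
grasp_force: 78.9
```

```bash
python3 m.py
```

```text
[ 0.5137 -0.0867  0.1163  3.1415 -0.      2.9689 -0.0957 -0.4783 -2.9277
 -0.0655 -0.0504 -0.0209] [0.000e+00 1.000e-04 0.000e+00 0.000e+00 0.000e+00 1.000e-04 4.788e-01
 2.124e-01 5.367e-01 5.300e-02 2.810e-02 1.930e-02] 13.1 78.89489650726318 0.015368422862079704
```

Call:
{"method": "drive_tool", "body": {
  "rows": [
    {"x": 0, "y": 0.001, "z": 0.0003, "wx": 0, "wy": 0, "wz": 0, "grip": 0},
    {"x": 0, "y": 0.002, "z": 0.0003, "wx": 0, "wy": 0, "wz": 0, "grip": 0},
    {"x": 0, "y": 0.003, "z": 0.0003, "wx": 0, "wy": 0, "wz": 0, "grip": 0}
  ]
}}

```text
time: 13.35
position: [0.5143, -0.084, 0.1161]
ee_rot: [-3.141, 0.0, 2.969]
force: [-0.2, -1.3, -2.0]
opening: 0.0151
grasp_force: 79.0
```

Call:
{"method": "drive_tool", "body": {
  "rows": [
    {"x": 0, "y": 0.001, "z": 0.0002, "wx": 0, "wy": 0, "wz": 0, "grip": 0},
    {"x": 0, "y": 0.002, "z": 0.0002, "wx": 0, "wy": 0, "wz": 0, "grip": 0},
    {"x": 0, "y": 0.003, "z": 0.0002, "wx": 0, "wy": 0, "wz": 0, "grip": 0}
  ]
}}

```text
time: 13.6
position: [0.5149, -0.0809, 0.1159]
ee_rot: [-3.141, 0.0, 2.969]
force: [0.3, -1.7, -1.3]
opening: 0.0145
grasp_force: 79.0
```

Call:
{"method": "drive_tool", "body": {
  "rows": [
    {"x": 0, "y": 0.001, "z": 0.0003, "wx": 0, "wy": 0, "wz": 0, "grip": 0},
    {"x": 0, "y": 0.002, "z": 0.0003, "wx": 0, "wy": 0, "wz": 0, "grip": 0},
    {"x": 0, "y": 0.003, "z": 0.0003, "wx": 0, "wy": 0, "wz": 0, "grip": 0}
  ]
}}

```text
time: 13.85
position: [0.5154, -0.078, 0.1156]
ee_rot: [-3.141, 0.0, 2.969]
force: [-1.0, -1.0, -0.6]
opening: 0.0152
grasp_force: 79.1
```

Call:
{"method": "drive_tool", "body": {
  "rows": [
    {"x": 0, "y": 0.001, "z": 0, "wx": 0, "wy": 0, "wz": 0, "grip": 0},
    {"x": 0, "y": 0.002, "z": 0, "wx": 0, "wy": 0, "wz": 0, "grip": 0},
    {"x": 0, "y": 0.003, "z": 0, "wx": 0, "wy": 0, "wz": 0, "grip": 0}
  ]
}}

```text
time: 14.1
position: [0.5158, -0.0749, 0.1155]
ee_rot: [-3.142, 0.0, 2.969]
force: [-0.7, -1.8, -0.0]
opening: 0.0152
grasp_force: 79.1
```

Call:
{"method": "drive_tool", "body": {
  "rows": [
    {"x": 0, "y": 0.001, "z": 0, "wx": 0, "wy": 0, "wz": 0, "grip": 0},
    {"x": 0, "y": 0.002, "z": 0, "wx": 0, "wy": 0, "wz": 0, "grip": 0},
    {"x": 0, "y": 0.003, "z": 0, "wx": 0, "wy": 0, "wz": 0, "grip": 0}
  ]
}}

```text
time: 14.35
position: [0.5163, -0.072, 0.1155]
ee_rot: [-3.142, -0.0, 2.969]
force: [-0.2, -2.2, -0.5]
opening: 0.0152
grasp_force: 79.1
```

Call:
{"method": "drive_tool", "body": {
  "rows": [
    {"x": 0, "y": 0.001, "z": 0, "wx": 0, "wy": 0, "wz": 0, "grip": 0},
    {"x": 0, "y": 0.002, "z": 0, "wx": 0, "wy": 0, "wz": 0, "grip": 0},
    {"x": 0, "y": 0.003, "z": 0, "wx": 0, "wy": 0, "wz": 0, "grip": 0}
  ]
}}

```text
time: 14.6
position: [0.5168, -0.069, 0.1155]
ee_rot: [-3.142, 0.0, 2.969]
force: [-0.7, -1.6, -0.5]
opening: 0.0152
grasp_force: 79.1
```

Call:
{"method": "drive_tool", "body": {
  "rows": [
    {"x": 0, "y": 0.001, "z": 0, "wx": 0, "wy": 0, "wz": 0, "grip": 0},
    {"x": 0, "y": 0.002, "z": 0, "wx": 0, "wy": 0, "wz": 0, "grip": 0},
    {"x": 0, "y": 0.003, "z": 0, "wx": 0, "wy": 0, "wz": 0, "grip": 0}
  ]
}}

```text
time: 14.85
position: [0.5173, -0.0661, 0.1155]
ee_rot: [-3.142, -0.0, 2.969]
force: [-0.4, -1.2, -1.1]
opening: 0.0155
grasp_force: 79.1
```

Call:
{"method": "drive_tool", "body": {
  "rows": [
    {"x": 0, "y": 0.001, "z": 0, "wx": 0, "wy": 0, "wz": 0, "grip": 0},
    {"x": 0, "y": 0.002, "z": 0, "wx": 0, "wy": 0, "wz": 0, "grip": 0},
    {"x": 0, "y": 0.003, "z": 0, "wx": 0, "wy": 0, "wz": 0, "grip": 0}
  ]
}}

```text
time: 15.1
position: [0.5178, -0.0631, 0.1155]
ee_rot: [-3.142, -0.0, 2.969]
force: [-0.2, -1.7, -1.0]
opening: 0.0147
grasp_force: 79.1
```

Call:
{"method": "drive_tool", "body": {
  "rows": [
    {"x": 0, "y": 0.001, "z": 0, "wx": 0, "wy": 0, "wz": 0, "grip": 0},
    {"x": 0, "y": 0.002, "z": 0, "wx": 0, "wy": 0, "wz": 0, "grip": 0},
    {"x": 0, "y": 0.003, "z": 0, "wx": 0, "wy": 0, "wz": 0, "grip": 0}
  ]
}}

```text
time: 15.35
position: [0.5183, -0.0601, 0.1155]
ee_rot: [-3.142, -0.0, 2.969]
force: [0.5, -1.9, -0.4]
opening: 0.0154
grasp_force: 79.1
```

Call:
{"method": "drive_tool", "body": {
  "rows": [
    {"x": 0, "y": 0.001, "z": 0, "wx": 0, "wy": 0, "wz": 0, "grip": 0},
    {"x": 0, "y": 0.002, "z": 0, "wx": 0, "wy": 0, "wz": 0, "grip": 0},
    {"x": 0, "y": 0.003, "z": 0, "wx": 0, "wy": 0, "wz": 0, "grip": 0}
  ]
}}

```text
time: 15.6
position: [0.5188, -0.0572, 0.1155]
ee_rot: [-3.142, -0.0, 2.969]
force: [0.1, -1.8, -0.5]
opening: 0.015
grasp_force: 79.1
```

Call:
{"method": "drive_tool", "body": {
  "rows": [
    {"x": 0, "y": 0.001, "z": 0, "wx": 0, "wy": 0, "wz": 0, "grip": 0},
    {"x": 0, "y": 0.002, "z": 0, "wx": 0, "wy": 0, "wz": 0, "grip": 0},
    {"x": 0, "y": 0.003, "z": 0, "wx": 0, "wy": 0, "wz": 0, "grip": 0}
  ]
}}

```text
time: 15.85
position: [0.5194, -0.0543, 0.1155]
ee_rot: [-3.142, -0.0, 2.969]
force: [-0.6, -2.4, -1.1]
opening: 0.015
grasp_force: 79.1
```

Call:
{"method": "drive_tool", "body": {
  "rows": [
    {"x": 0, "y": 0.001, "z": 0, "wx": 0, "wy": 0, "wz": 0, "grip": 0},
    {"x": 0, "y": 0.002, "z": 0, "wx": 0, "wy": 0, "wz": 0, "grip": 0},
    {"x": 0, "y": 0.003, "z": 0, "wx": 0, "wy": 0, "wz": 0, "grip": 0}
  ]
}}

```text
time: 16.1
position: [0.5199, -0.0513, 0.1155]
ee_rot: [-3.142, -0.0, 2.969]
force: [-0.3, -2.1, -0.7]
opening: 0.0153
grasp_force: 79.1
```

Call:
{"method": "drive_tool", "body": {
  "rows": [
    {"x": 0, "y": 0.001, "z": 0, "wx": 0, "wy": 0, "wz": 0, "grip": 0},
    {"x": 0, "y": 0.002, "z": 0, "wx": 0, "wy": 0, "wz": 0, "grip": 0},
    {"x": 0, "y": 0.003, "z": 0, "wx": 0, "wy": 0, "wz": 0, "grip": 0}
  ]
}}

```text
time: 16.35
position: [0.5204, -0.0483, 0.1155]
ee_rot: [-3.142, -0.0, 2.969]
force: [-1.7, -1.9, -0.7]
opening: 0.015
grasp_force: 79.1
```

Call:
{"method": "drive_tool", "body": {
  "rows": [
    {"x": 0, "y": 0.001, "z": 0, "wx": 0, "wy": 0, "wz": 0, "grip": 0},
    {"x": 0, "y": 0.002, "z": 0, "wx": 0, "wy": 0, "wz": 0, "grip": 0},
    {"x": 0, "y": 0.003, "z": 0, "wx": 0, "wy": 0, "wz": 0, "grip": 0}
  ]
}}

```text
time: 16.6
position: [0.5209, -0.0453, 0.1155]
ee_rot: [-3.142, -0.0, 2.969]
force: [0.6, -2.5, -0.6]
opening: 0.0149
grasp_force: 79.1
```

Call:
{"method": "drive_tool", "body": {
  "rows": [
    {"x": 0, "y": 0.001, "z": 0, "wx": 0, "wy": 0, "wz": 0, "grip": 0},
    {"x": 0, "y": 0.002, "z": 0, "wx": 0, "wy": 0, "wz": 0, "grip": 0},
    {"x": 0, "y": 0.003, "z": 0, "wx": 0, "wy": 0, "wz": 0, "grip": 0}
  ]
}}

```text
time: 16.85
position: [0.5215, -0.0424, 0.1155]
ee_rot: [-3.142, 0.0, 2.969]
force: [-0.3, -1.8, -0.1]
opening: 0.0152
grasp_force: 79.1
```

Call:
{"method": "drive_tool", "body": {
  "rows": [
    {"x": 0, "y": 0.001, "z": 0, "wx": 0, "wy": 0, "wz": 0, "grip": 0},
    {"x": 0, "y": 0.002, "z": 0, "wx": 0, "wy": 0, "wz": 0, "grip": 0},
    {"x": 0, "y": 0.003, "z": 0, "wx": 0, "wy": 0, "wz": 0, "grip": 0}
  ]
}}

```text
time: 17.1
position: [0.5219, -0.0394, 0.1155]
ee_rot: [3.142, 0.0, 2.969]
force: [-0.6, -1.9, -0.5]
opening: 0.0151
grasp_force: 79.1
```

Call:
{"method": "drive_tool", "body": {
  "rows": [
    {"x": 0, "y": 0.001, "z": 0, "wx": 0, "wy": 0, "wz": 0, "grip": 0},
    {"x": 0, "y": 0.002, "z": 0, "wx": 0, "wy": 0, "wz": 0, "grip": 0},
    {"x": 0, "y": 0.003, "z": 0, "wx": 0, "wy": 0, "wz": 0, "grip": 0}
  ]
}}

```text
time: 17.35
position: [0.5225, -0.0365, 0.1155]
ee_rot: [-3.142, -0.0, 2.969]
force: [-0.3, -0.8, 0.4]
opening: 0.0149
grasp_force: 79.1
```

Call:
{"method": "drive_tool", "body": {
  "rows": [
    {"x": 0, "y": 0.001, "z": 0, "wx": 0, "wy": 0, "wz": 0, "grip": 0},
    {"x": 0, "y": 0.002, "z": 0, "wx": 0, "wy": 0, "wz": 0, "grip": 0},
    {"x": 0, "y": 0.003, "z": 0, "wx": 0, "wy": 0, "wz": 0, "grip": 0}
  ]
}}

```text
time: 17.6
position: [0.523, -0.0336, 0.1155]
ee_rot: [3.142, 0.0, 2.969]
force: [0.0, -1.5, -0.6]
opening: 0.0149
grasp_force: 79.1
```

Call:
{"method": "drive_tool", "body": {
  "rows": [
    {"x": 0, "y": 0.001, "z": 0, "wx": 0, "wy": 0, "wz": 0, "grip": 0},
    {"x": 0, "y": 0.002, "z": 0, "wx": 0, "wy": 0, "wz": 0, "grip": 0},
    {"x": 0, "y": 0.003, "z": 0, "wx": 0, "wy": 0, "wz": 0, "grip": 0}
  ]
}}

```text
time: 17.85
position: [0.5235, -0.0306, 0.1155]
ee_rot: [3.142, -0.0, 2.969]
force: [-0.2, -2.1, -0.0]
opening: 0.015
grasp_force: 79.1
```

Call:
{"method": "drive_tool", "body": {
  "rows": [
    {"x": 0, "y": 0.001, "z": 0, "wx": 0, "wy": 0, "wz": 0, "grip": 0},
    {"x": 0, "y": 0.002, "z": 0, "wx": 0, "wy": 0, "wz": 0, "grip": 0},
    {"x": 0, "y": 0.003, "z": 0, "wx": 0, "wy": 0, "wz": 0, "grip": 0}
  ]
}}

```text
time: 18.1
position: [0.524, -0.0276, 0.1155]
ee_rot: [3.142, -0.0, 2.969]
force: [0.8, -1.9, -1.0]
opening: 0.0148
grasp_force: 79.1
```

Call:
{"method": "drive_tool", "body": {
  "rows": [
    {"x": 0, "y": 0.001, "z": 0, "wx": 0, "wy": 0, "wz": 0, "grip": 0},
    {"x": 0, "y": 0.002, "z": 0, "wx": 0, "wy": 0, "wz": 0, "grip": 0},
    {"x": 0, "y": 0.003, "z": 0, "wx": 0, "wy": 0, "wz": 0, "grip": 0}
  ]
}}

```text
time: 18.35
position: [0.5245, -0.0247, 0.1155]
ee_rot: [-3.142, 0.0, 2.969]
force: [-0.8, -2.2, -0.2]
opening: 0.0151
grasp_force: 79.1
```

Call:
{"method": "drive_tool", "body": {
  "rows": [
    {"x": 0, "y": 0.001, "z": 0, "wx": 0, "wy": 0, "wz": 0, "grip": 0},
    {"x": 0, "y": 0.002, "z": 0, "wx": 0, "wy": 0, "wz": 0, "grip": 0},
    {"x": 0, "y": 0.003, "z": 0, "wx": 0, "wy": 0, "wz": 0, "grip": 0}
  ]
}}

```text
time: 18.6
position: [0.5251, -0.0217, 0.1155]
ee_rot: [3.142, 0.0, 2.969]
force: [0.1, -2.4, -0.4]
opening: 0.0152
grasp_force: 79.1
```

Call:
{"method": "drive_tool", "body": {
  "rows": [
    {"x": 0, "y": 0.001, "z": 0, "wx": 0, "wy": 0, "wz": 0, "grip": 0},
    {"x": 0, "y": 0.002, "z": 0, "wx": 0, "wy": 0, "wz": 0, "grip": 0},
    {"x": 0, "y": 0.003, "z": 0, "wx": 0, "wy": 0, "wz": 0, "grip": 0}
  ]
}}

```text
time: 18.85
position: [0.5255, -0.0187, 0.1155]
ee_rot: [-3.142, -0.0, 2.969]
force: [-1.3, -1.8, -0.1]
opening: 0.015
grasp_force: 79.1
```

Call:
{"method": "drive_tool", "body": {
  "rows": [
    {"x": 0, "y": 0.001, "z": 0, "wx": 0, "wy": 0, "wz": 0, "grip": 0},
    {"x": 0, "y": 0.002, "z": 0, "wx": 0, "wy": 0, "wz": 0, "grip": 0},
    {"x": 0, "y": 0.003, "z": 0, "wx": 0, "wy": 0, "wz": 0, "grip": 0}
  ]
}}

```text
time: 19.1
position: [0.5261, -0.0158, 0.1155]
ee_rot: [-3.142, 0.0, 2.969]
force: [0.2, -2.0, -1.3]
opening: 0.0154
grasp_force: 79.1
```

Call:
{"method": "drive_tool", "body": {
  "rows": [
    {"x": 0, "y": 0.001, "z": 0, "wx": 0, "wy": 0, "wz": 0, "grip": 0},
    {"x": 0, "y": 0.002, "z": 0, "wx": 0, "wy": 0, "wz": 0, "grip": 0},
    {"x": 0, "y": 0.003, "z": 0, "wx": 0, "wy": 0, "wz": 0, "grip": 0}
  ]
}}

```text
time: 19.35
position: [0.5265, -0.0129, 0.1155]
ee_rot: [-3.142, -0.0, 2.969]
force: [-0.1, -2.1, 0.0]
opening: 0.0151
grasp_force: 79.1
```

Call:
{"method": "drive_tool", "body": {
  "rows": [
    {"x": 0, "y": 0.001, "z": 0, "wx": 0, "wy": 0, "wz": 0, "grip": 0},
    {"x": 0, "y": 0.002, "z": 0, "wx": 0, "wy": 0, "wz": 0, "grip": 0},
    {"x": 0, "y": 0.003, "z": 0, "wx": 0, "wy": 0, "wz": 0, "grip": 0}
  ]
}}

```text
time: 19.6
position: [0.5271, -0.0099, 0.1155]
ee_rot: [3.142, 0.0, 2.969]
force: [-0.2, -1.8, -0.3]
opening: 0.0148
grasp_force: 79.1
```

Call:
{"method": "drive_tool", "body": {
  "rows": [
    {"x": 0, "y": 0.001, "z": 0, "wx": 0, "wy": 0, "wz": 0, "grip": 0},
    {"x": 0, "y": 0.002, "z": 0, "wx": 0, "wy": 0, "wz": 0, "grip": 0},
    {"x": 0, "y": 0.003, "z": 0, "wx": 0, "wy": 0, "wz": 0, "grip": 0}
  ]
}}

```text
time: 19.85
position: [0.5276, -0.0069, 0.1155]
ee_rot: [-3.142, -0.0, 2.969]
force: [0.2, -1.4, -0.3]
opening: 0.0156
grasp_force: 79.1
```

Call:
{"method": "drive_tool", "body": {
  "rows": [
    {"x": 0, "y": 0.001, "z": 0, "wx": 0, "wy": 0, "wz": 0, "grip": 0},
    {"x": 0, "y": 0.002, "z": 0, "wx": 0, "wy": 0, "wz": 0, "grip": 0},
    {"x": 0, "y": 0.003, "z": 0, "wx": 0, "wy": 0, "wz": 0, "grip": 0}
  ]
}}

```text
time: 20.1
position: [0.5281, -0.004, 0.1155]
ee_rot: [-3.142, -0.0, 2.969]
force: [-0.9, -0.7, 0.2]
opening: 0.015
grasp_force: 79.1
```

Call:
{"method": "drive_tool", "body": {
  "rows": [
    {"x": 0, "y": 0.001, "z": 0, "wx": 0, "wy": 0, "wz": 0, "grip": 0},
    {"x": 0, "y": 0.002, "z": 0, "wx": 0, "wy": 0, "wz": 0, "grip": 0},
    {"x": 0, "y": 0.003, "z": 0, "wx": 0, "wy": 0, "wz": 0, "grip": 0}
  ]
}}

```text
time: 20.35
position: [0.5286, -0.001, 0.1155]
ee_rot: [-3.142, 0.0, 2.969]
force: [-0.8, -2.9, 0.7]
opening: 0.0149
grasp_force: 79.1
```

Call:
{"method": "drive_tool", "body": {
  "rows": [
    {"x": 0, "y": 0.001, "z": 0, "wx": 0, "wy": 0, "wz": 0, "grip": 0},
    {"x": 0, "y": 0.002, "z": 0, "wx": 0, "wy": 0, "wz": 0, "grip": 0},
    {"x": 0, "y": 0.003, "z": 0, "wx": 0, "wy": 0, "wz": 0, "grip": 0}
  ]
}}

```text
time: 20.6
position: [0.5292, 0.0019, 0.1155]
ee_rot: [-3.142, -0.0, 2.969]
force: [-0.1, -2.5, -0.6]
opening: 0.0151
grasp_force: 79.1
```

Call:
{"method": "drive_tool", "body": {
  "rows": [
    {"x": 0, "y": 0.001, "z": 0, "wx": 0, "wy": 0, "wz": 0, "grip": 0},
    {"x": 0, "y": 0.002, "z": 0, "wx": 0, "wy": 0, "wz": 0, "grip": 0},
    {"x": 0, "y": 0.003, "z": 0, "wx": 0, "wy": 0, "wz": 0, "grip": 0}
  ]
}}

```text
time: 20.85
position: [0.5297, 0.0049, 0.1155]
ee_rot: [3.142, -0.0, 2.969]
force: [0.5, -1.9, -0.3]
opening: 0.0145
grasp_force: 79.1
```

Call:
{"method": "drive_tool", "body": {
  "rows": [
    {"x": 0, "y": 0.001, "z": 0, "wx": 0, "wy": 0, "wz": 0, "grip": 0},
    {"x": 0, "y": 0.002, "z": 0, "wx": 0, "wy": 0, "wz": 0, "grip": 0},
    {"x": 0, "y": 0.003, "z": 0, "wx": 0, "wy": 0, "wz": 0, "grip": 0}
  ]
}}

```text
time: 21.1
position: [0.5302, 0.0079, 0.1155]
ee_rot: [3.142, 0.0, 2.969]
force: [0.3, -2.1, -1.0]
opening: 0.0153
grasp_force: 79.1
```

Call:
{"method": "drive_tool", "body": {
  "rows": [
    {"x": 0, "y": 0.001, "z": 0, "wx": 0, "wy": 0, "wz": 0, "grip": 0},
    {"x": 0, "y": 0.002, "z": 0, "wx": 0, "wy": 0, "wz": 0, "grip": 0},
    {"x": 0, "y": 0.003, "z": 0, "wx": 0, "wy": 0, "wz": 0, "grip": 0}
  ]
}}

```text
time: 21.35
position: [0.5307, 0.0108, 0.1155]
ee_rot: [-3.142, -0.0, 2.969]
force: [-0.8, -1.9, -0.5]
opening: 0.0151
grasp_force: 79.1
```

Call:
{"method": "drive_tool", "body": {
  "rows": [
    {"x": 0, "y": 0.001, "z": 0, "wx": 0, "wy": 0, "wz": 0, "grip": 0},
    {"x": 0, "y": 0.002, "z": 0, "wx": 0, "wy": 0, "wz": 0, "grip": 0},
    {"x": 0, "y": 0.003, "z": 0, "wx": 0, "wy": 0, "wz": 0, "grip": 0}
  ]
}}

```text
time: 21.6
position: [0.5312, 0.0138, 0.1155]
ee_rot: [3.142, 0.0, 2.969]
force: [-0.1, -1.4, -0.6]
opening: 0.0147
grasp_force: 79.1
```

Call:
{"method": "drive_tool", "body": {
  "rows": [
    {"x": 0, "y": 0.001, "z": 0, "wx": 0, "wy": 0, "wz": 0, "grip": 0},
    {"x": 0, "y": 0.002, "z": 0, "wx": 0, "wy": 0, "wz": 0, "grip": 0},
    {"x": 0, "y": 0.003, "z": 0, "wx": 0, "wy": 0, "wz": 0, "grip": 0}
  ]
}}

```text
time: 21.85
position: [0.5318, 0.0168, 0.1155]
ee_rot: [3.141, 0.0, 2.969]
force: [-0.8, -0.8, -0.7]
opening: 0.0154
grasp_force: 79.1
```

```bash
python3 v.py w5
```

```text
[ 5.3170e-01  1.6900e-02  1.1550e-01  3.1411e+00 -1.0000e-04  2.9691e+00
  6.9300e-02 -3.4110e-01 -1.0241e+00 -1.5830e-01 -1.5150e-01 -4.6800e-02]
```

View pics/w5.png

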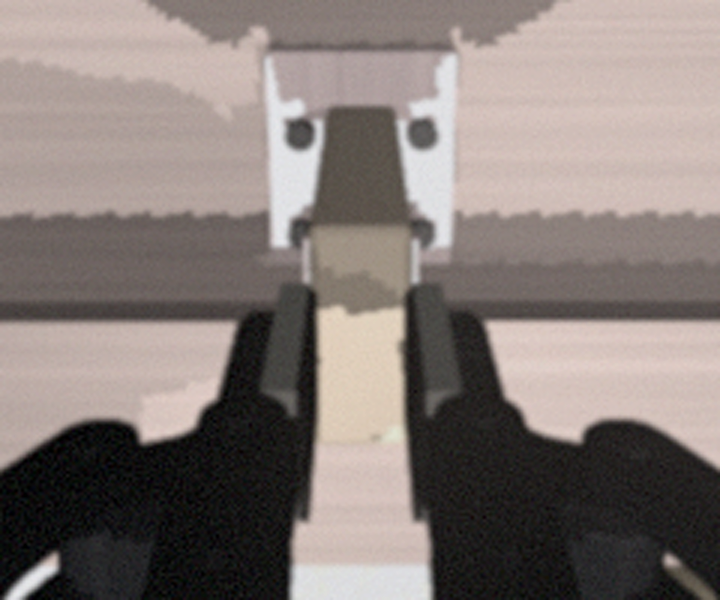

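The stop has leaned nose-up by about 0.02 rad: the foot's rear edge moved from row 45 to 52 in the crop. The torque shows the contact is still at the tooth. I'll continue to the last stretch.

Call:
{"method": "drive_tool", "body": {
  "rows": [
    {"x": 0, "y": 0.001, "z": 0, "wx": 0, "wy": 0, "wz": 0, "grip": 0},
    {"x": 0, "y": 0.002, "z": 0, "wx": 0, "wy": 0, "wz": 0, "grip": 0},
    {"x": 0, "y": 0.002, "z": 0, "wx": 0, "wy": 0, "wz": 0, "grip": 0}
  ]
}}

```text
time: 22.5
position: [0.5318, 0.0189, 0.1153]
ee_rot: [3.141, -0.001, 2.969]
force: [-0.4, -0.1, -3.1]
opening: 0.0153
grasp_force: 78.8
```

Call:
{"method": "drive_tool", "body": {
  "rows": [
    {"x": 0, "y": 0.001, "z": 0, "wx": 0, "wy": 0, "wz": 0, "grip": 0},
    {"x": 0, "y": 0.002, "z": 0, "wx": 0, "wy": 0, "wz": 0, "grip": 0},
    {"x": 0, "y": 0.002, "z": 0, "wx": 0, "wy": 0, "wz": 0, "grip": 0}
  ]
}}

```text
time: 22.75
position: [0.5323, 0.0208, 0.1154]
ee_rot: [3.141, -0.0, 2.969]
force: [-0.6, -0.3, -4.3]
opening: 0.0153
grasp_force: 78.8
```

Call:
{"method": "drive_tool", "body": {
  "rows": [
    {"x": 0, "y": 0.001, "z": 0, "wx": 0, "wy": 0, "wz": 0, "grip": 0},
    {"x": 0, "y": 0.002, "z": 0, "wx": 0, "wy": 0, "wz": 0, "grip": 0},
    {"x": 0, "y": 0.002, "z": 0, "wx": 0, "wy": 0, "wz": 0, "grip": 0}
  ]
}}

```text
time: 23.0
position: [0.5328, 0.0227, 0.1155]
ee_rot: [3.142, -0.0, 2.969]
force: [0.4, -0.2, -3.6]
opening: 0.0151
grasp_force: 78.8
```

Call:
{"method": "drive_tool", "body": {
  "rows": [
    {"x": 0, "y": 0, "z": 0.0005, "wx": 0, "wy": 0, "wz": 0, "grip": 0},
    {"x": 0, "y": 0, "z": 0.001, "wx": 0, "wy": 0, "wz": 0, "grip": 0},
    {"x": 0, "y": 0, "z": 0.001, "wx": 0, "wy": 0, "wz": 0, "grip": 0}
  ]
}}

```text
time: 23.25
position: [0.5327, 0.0225, 0.1144]
ee_rot: [-3.142, -0.0, 2.969]
force: [-0.4, 0.2, -3.9]
opening: 0.0154
grasp_force: 78.8
```

Call:
{"method": "drive_tool", "body": {
  "rows": [
    {"x": 0, "y": 0, "z": 0.0005, "wx": 0, "wy": 0, "wz": 0, "grip": 0},
    {"x": 0, "y": 0, "z": 0.001, "wx": 0, "wy": 0, "wz": 0, "grip": 0},
    {"x": 0, "y": 0, "z": 0.001, "wx": 0, "wy": 0, "wz": 0, "grip": 0}
  ]
}}

```text
time: 23.5
position: [0.5327, 0.0225, 0.1134]
ee_rot: [-3.142, -0.0, 2.969]
force: [-0.3, -0.1, -3.2]
opening: 0.0151
grasp_force: 78.8
```

```bash
python3 m.py
```

```text
[ 0.5327  0.0225  0.1135  3.1416 -0.      2.9688 -0.0632 -0.0473 -3.1921
 -0.0074  0.0245 -0.0121] [0.000e+00 0.000e+00 0.000e+00 0.000e+00 1.000e-04 0.000e+00 3.966e-01
 2.823e-01 2.532e-01 1.980e-02 2.560e-02 4.110e-02] 23.8 78.77391457557678 0.01540672350846942
```

Call:
{"method": "drive_tool", "body": {
  "rows": [
    {"x": 0, "y": 0, "z": 0.0005, "wx": 0, "wy": 0, "wz": 0, "grip": 0},
    {"x": 0, "y": 0, "z": 0.001, "wx": 0, "wy": 0, "wz": 0, "grip": 0},
    {"x": 0, "y": 0, "z": 0.0015, "wx": 0, "wy": 0, "wz": 0, "grip": 0},
    {"x": 0, "y": 0, "z": 0.0015, "wx": 0, "wy": 0, "wz": 0, "grip": 0}
  ]
}}

```text
time: 24.13
position: [0.5327, 0.0225, 0.1119]
ee_rot: [-3.142, -0.0, 2.969]
force: [0.5, 0.0, -3.1]
opening: 0.015
grasp_force: 78.8
```

Call:
{"method": "drive_tool", "body": {
  "rows": [
    {"x": 0, "y": 0, "z": 0.0005, "wx": 0, "wy": 0, "wz": 0, "grip": 0},
    {"x": 0, "y": 0, "z": 0.001, "wx": 0, "wy": 0, "wz": 0, "grip": 0},
    {"x": 0, "y": 0, "z": 0.001, "wx": 0, "wy": 0, "wz": 0, "grip": 0}
  ]
}}

```text
time: 24.38
position: [0.5327, 0.0225, 0.1109]
ee_rot: [-3.142, -0.0, 2.969]
force: [0.3, -0.3, -3.5]
opening: 0.0152
grasp_force: 78.8
```

Call:
{"method": "drive_tool", "body": {
  "rows": [
    {"x": 0, "y": 0, "z": 0.0005, "wx": 0, "wy": 0, "wz": 0, "grip": 0},
    {"x": 0, "y": 0, "z": 0.0005, "wx": 0, "wy": 0, "wz": 0, "grip": 0},
    {"x": 0, "y": 0, "z": 0.0005, "wx": 0, "wy": 0, "wz": 0, "grip": 0}
  ]
}}

```text
time: 24.63
position: [0.5327, 0.0225, 0.1105]
ee_rot: [-3.142, -0.0, 2.969]
force: [0.2, -0.3, -3.4]
opening: 0.015
grasp_force: 78.8
```

Call:
{"method": "drive_tool", "body": {
  "rows": [
    {"x": 0, "y": 0, "z": 0.0005, "wx": 0, "wy": 0, "wz": 0, "grip": 0},
    {"x": 0, "y": 0, "z": 0.0005, "wx": 0, "wy": 0, "wz": 0, "grip": 0},
    {"x": 0, "y": 0, "z": 0.0005, "wx": 0, "wy": 0, "wz": 0, "grip": 0}
  ]
}}

```text
time: 24.88
position: [0.5327, 0.0225, 0.11]
ee_rot: [3.142, -0.0, 2.969]
force: [0.2, -0.2, -4.2]
opening: 0.0149
grasp_force: 78.8
```

Call:
{"method": "drive_tool", "body": {
  "rows": [
    {"x": 0, "y": 0, "z": 0.0003, "wx": 0, "wy": 0, "wz": 0, "grip": 0},
    {"x": 0, "y": 0, "z": 0.0003, "wx": 0, "wy": 0, "wz": 0, "grip": 0},
    {"x": 0, "y": 0, "z": 0.0003, "wx": 0, "wy": 0, "wz": 0, "grip": 0}
  ]
}}

```text
time: 25.13
position: [0.5327, 0.0225, 0.1097]
ee_rot: [-3.142, -0.0, 2.969]
force: [-0.2, 1.0, -4.1]
opening: 0.0153
grasp_force: 78.8
```

Call:
{"method": "drive_tool", "body": {
  "rows": [
    {"x": 0, "y": 0, "z": 0.0003, "wx": 0, "wy": 0, "wz": 0, "grip": 0},
    {"x": 0, "y": 0, "z": 0.0003, "wx": 0, "wy": 0, "wz": 0, "grip": 0},
    {"x": 0, "y": 0, "z": 0.0003, "wx": 0, "wy": 0, "wz": 0, "grip": 0}
  ]
}}

```text
time: 25.38
position: [0.5328, 0.0226, 0.1095]
ee_rot: [3.142, 0.0, 2.969]
force: [-0.4, 0.4, -2.4]
opening: 0.0152
grasp_force: 78.9
```

Call:
{"method": "drive_tool", "body": {
  "rows": [
    {"x": 0, "y": 0, "z": 0.0003, "wx": 0, "wy": 0, "wz": 0, "grip": 0},
    {"x": 0, "y": 0, "z": 0.0003, "wx": 0, "wy": 0, "wz": 0, "grip": 0},
    {"x": 0, "y": 0, "z": 0.0003, "wx": 0, "wy": 0, "wz": 0, "grip": 0}
  ]
}}

```text
time: 25.63
position: [0.5329, 0.0226, 0.1094]
ee_rot: [3.141, 0.0, 2.969]
force: [-2.1, 0.8, 3.9]
opening: 0.0149
grasp_force: 79.5
```

Call:
{"method": "drive_tool", "body": {
  "rows": [
    {"x": 0, "y": 0, "z": 0.0003, "wx": 0, "wy": 0, "wz": 0, "grip": 0},
    {"x": 0, "y": 0, "z": 0.0003, "wx": 0, "wy": 0, "wz": 0, "grip": 0},
    {"x": 0, "y": 0, "z": 0.0003, "wx": 0, "wy": 0, "wz": 0, "grip": 0}
  ]
}}

```text
time: 25.88
position: [0.533, 0.0226, 0.1094]
ee_rot: [3.141, 0.001, 2.969]
force: [-2.7, 1.0, 6.6]
opening: 0.015
grasp_force: 80.0
```

Call:
{"method": "drive_tool", "body": {
  "rows": [
    {"x": 0, "y": 0, "z": -0.0003, "wx": 0, "wy": 0, "wz": 0, "grip": 0},
    {"x": 0, "y": 0, "z": -0.0003, "wx": 0, "wy": 0, "wz": 0, "grip": 0},
    {"x": 0, "y": 0, "z": -0.0003, "wx": 0, "wy": 0, "wz": 0, "grip": 0}
  ],
  "squeeze": 20
}}

```text
time: 26.13
position: [0.5329, 0.0226, 0.1094]
ee_rot: [3.141, 0.0, 2.969]
force: [-2.0, 1.6, 5.6]
opening: 0.0151
grasp_force: 79.9
```

Call:
{"method": "drive_tool", "body": {
  "rows": [
    {"x": 0, "y": 0, "z": 0, "wx": 0, "wy": 0, "wz": 0, "grip": 20},
    {"x": 0, "y": 0, "z": 0, "wx": 0, "wy": 0, "wz": 0, "grip": 24},
    {"x": 0, "y": 0, "z": 0, "wx": 0, "wy": 0, "wz": 0, "grip": 30},
    {"x": 0, "y": 0, "z": 0, "wx": 0, "wy": 0, "wz": 0, "grip": 45},
    {"x": 0, "y": 0, "z": 0, "wx": 0, "wy": 0, "wz": 0, "grip": 45},
    {"x": 0, "y": 0, "z": 0, "wx": 0, "wy": 0, "wz": 0, "grip": 45}
  ]
}}

```text
time: 26.63
position: [0.5328, 0.0225, 0.109]
ee_rot: [-3.142, -0.0, 2.969]
force: [0.2, 0.4, -0.7]
opening: 0.0382
grasp_force: 0.0
```

```bash
python3 v.py w6
```

```text
[ 0.5328  0.0225  0.1091  3.1416  0.      2.9688 -0.2048  0.0332 -0.0277
  0.0036  0.0135 -0.0074]
```

View pics/w6.png

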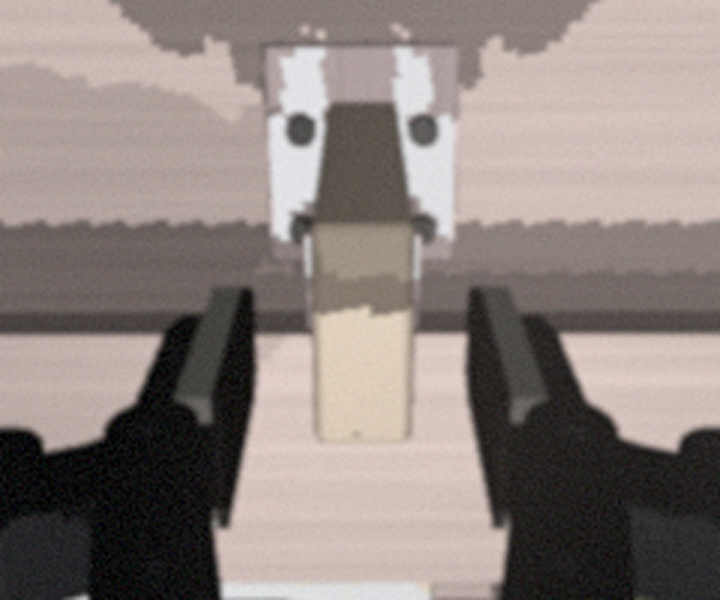

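Released: the stop stands upright and square, and its foot's rear edge is back at crop row 45. Retreating upward.

Call:
{"method": "drive_tool", "body": {
  "rows": [
    {"x": 0, "y": 0, "z": -0.01, "wx": 0, "wy": 0, "wz": 0, "grip": 45},
    {"x": 0, "y": 0, "z": -0.03, "wx": 0, "wy": 0, "wz": 0, "grip": 45},
    {"x": 0, "y": 0, "z": -0.06, "wx": 0, "wy": 0, "wz": 0, "grip": 45},
    {"x": 0, "y": 0, "z": -0.09, "wx": 0, "wy": 0, "wz": 0, "grip": 45},
    {"x": 0, "y": 0, "z": -0.1, "wx": 0, "wy": 0, "wz": 0, "grip": 45},
    {"x": 0, "y": 0, "z": -0.1, "wx": 0, "wy": 0, "wz": 0, "grip": 45},
    {"x": 0, "y": 0, "z": -0.1, "wx": 0, "wy": 0, "wz": 0, "grip": 45}
  ]
}}

```text
time: 27.62
position: [0.533, 0.0225, 0.2097]
ee_rot: [3.142, 0.001, 2.969]
force: [0.6, -0.3, 0.2]
opening: 0.0383
grasp_force: 0.0
```

Run:
```python
from h import *
c=cam("wrist");im=camera("wrist")
for d in silhouettes("wrist","stop"): print(round(d["confidence"],2),np.round(d["uv"]))
b0=[.5259,.0237];m=pick("wrist","stop",proj(c,[[*b0,.09]])[0])
V=[STOP[0],STOP[1]]
for z in(.026,.03,.034,.037): print(z,fit([*b0,-.172],[(c,m)],V,None,z))
```

```text
0.64 [319. 179.]
0.026 (array([ 0.52613394,  0.0236434 , -0.17184001]), np.float64(0.05081057921051979))
0.03 (array([ 0.52531378,  0.02384204, -0.18176889]), np.float64(0.054671499878168106))
0.034 (array([ 0.52472077,  0.02396955, -0.17881715]), np.float64(0.07015784829854965))
0.037 (array([ 0.52423147,  0.02421873, -0.17298401]), np.float64(0.087137371301651))
```

```bash
python3 -c "
from plant import *
print(close_job())"
```

```text
the job is handed in; nothing more can be done
None
```

I set the smallest stop with its tooth in the groove (near jig y = +47 mm), standing flat on the deck and square to the cover, let go of it, and handed the job in at about 28 s; no verdict came back.

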